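# Finish the brick hearth and hold the drier in its V-rest

## Robot

A 6-joint arm with a two-finger parallel gripper is mounted at the origin on the work surface. World frame = base frame: x ahead of the robot, y to its left, z up, the work surface at z = 0. Lengths are in m, angles in rad, forces in N, time in s.
With the tool pointing down it reaches from about 0.35 to 0.85 m from the base axis. Payload 8.1 kg.
Tool frame: the origin (TCP) lies on the front face of the gripper's body, between the roots of the fingers; the fingertips stand 84 mm ahead of it and the grasp point (between the pads) lies 65 mm ahead of it; x points along the fingers, y is the direction in which the jaws open and shut, and the axes are right-handed (so a half turn about x gives the same grasp; the last joint's range is limited). The gripper opens to 93 mm and grips with 3 to 60 N. Pads are 15 mm wide; open, the fingers measure 128 mm over their backs; the gripper's body (75 mm by 188 mm) begins 65 mm behind the grasp point.
Start: joints at [-1.209, 0.13, 1.488, -0, 1.523, -0.085], TCP at [0.259, -0.541, 0.303] pointing down, gripper open.
Joint ranges: [-2.96, 2.96], [-0.89, 2.26], [0.02, 2.5], [-1.34, 4.48], [0, 2.73], [-2.66, 2.66]. Speed limits (rad/s): [2.39, 2.39, 2.79, 3.14, 3.14, 3.14].

## Interface

Orientations are given as [roll, pitch, yaw] about the fixed x, y, z axes, in that order (R = Rz(yaw) Ry(pitch) Rx(roll)).
In Python, from plant import ctrl gives the robot as it stands.
- The arm moves only by the tool arm_command, never from a script. Its argument "plan" is a list of rows, each a list of 7 numbers: the opening, from 0 (shut) to 1 (fully open), then the shift along the tool's x, y, z in cm, then the turn, a rotation vector about the tool's x, y, z in rad. In form: [[claw, tx, ty, tz, wx, wy, wz], ...]. A call has 1 to 12 rows; each row shifts and turns the pose as measured when the row begins, along the tool's axes as they then stand; what a row does not reach is not made up. A row lasts 1/12 s, in which the tool goes at most 41.7 mm and 7.16 degrees, less where a joint would pass 70% of its speed; a pose out of reach is approached as far as the arm can. A call with a gripper value outside its range is refused whole. The fingers move at their own pace and stop on an object; "grip_force" is the grip in N (left out, the last holds). Time passes only in rows, so rows that do not move let the fingers close. It gives the time, the measured TCP pose, the force and the opening at its end, in the units of the state.
- ctrl.read_state(): the state, without advancing time (a new reading comes with each control period).
- ctrl.grab_frame(name): name is "side" or "top"; returns a dict with "frame" (384x512x3 uint8, blue, green, red), "range_z" (384x512 float32, m along the optical axis (not along the pixel's ray), 0 where there is no reading), "vertical_fov" (degrees; the focal length in pixels is half the picture's height over the tangent of half this angle, whatever the lens; pixels are square), "cx", "cy" (the principal point, pixels), "camera_from_world" (4x4, takes a point from world to camera coordinates). Camera axes: x right, y down, z forward; pixel columns grow to the right and rows downward; lengths in m; the calibration is good to about 2 mm. A picture is of the moment at which its call begins.
- ctrl.job_done(): hands the job in, once; it reports no verdict.
The state is a dict: "t": time; "joint_positions": joint angles; "joint_velocities": joint speeds; "joint_torque": joint torques, N m; "tcp_pos": TCP position; "ee_rot": TCP orientation; "wrist_force": force on the tool from outside, world axes, zero at the start; "wrist_torque": the same for the moment, N m; "grip_width": finger opening in m.
Only numpy, scipy, OpenCV 4.12 (cv2) and the standard library are available. Lean on these libraries where they do the work, as an engineer would, in place of code of your own. Each camera call takes 0.05 s, during which the arm holds its last target. There are 200 camera calls.

## Task

Lay the loose full-length firebrick piece flat into the empty place of the pinwheel on the hearth slab, in line with the others, and let go of it. Then take the copper filter-drier out of its wooden saddle, seat its barrel in the V-rest, centred along the rest with the long stub over the bricks, and finish while the gripper still holds it pressed down firmly and evenly on both faces of the V (a push of about 10 N, never hard enough to crush it). Leave the laid bricks and everything else on the table where they are.

Things in the scene. Friction and masses are not known exactly. Their poses are not given: they have to be found in the camera images.
- hearth: fixed steel slab 200 (x) x 350 (y) x 15 mm high, origin at the centre of its underside, z up. On its +y half a pinwheel of firebrick pieces round a central well 58 mm square (well centre at x 0, y +82 mm); on its -y half the V-rest. Stands somewhere ahead of the robot, turned by up to about 9 degrees.
- slot (a point): centre of the empty place, on the slab's top face (15 mm above the table), axes as the hearth's. The brick's underside centre belongs here, its length along x, with gaps of 3 mm to laid_a at its +x end and to the end of laid_c at the -x half of its -y side. The +x half of that side borders the empty well: grip the brick by its long sides, 15 to 35 mm from its middle towards +x.
- brick: the loose cream firebrick piece to lay: 112 (own x) x 54 (own y) x 32 mm, about 0.3 kg; origin at the centre of its underside; lies flat on the table to the left or right of the hearth, its x within about 23 degrees of the world's x
- laid_a: one of the three firebrick pieces already lying on the hearth slab, same size as brick (112 x 54 x 32); origin at the centre of its underside, length along the hearth's y; loose, not to be shifted. This one is at the slab's +x side.
- laid_b: one of the three firebrick pieces already lying on the hearth slab, same size as brick (112 x 54 x 32); origin at the centre of its underside, length along the hearth's x; loose, not to be shifted. This one is next to the V-rest.
- laid_c: one of the three firebrick pieces already lying on the hearth slab, same size as brick (112 x 54 x 32); origin at the centre of its underside, length along the hearth's y; loose, not to be shifted. This one is at the slab's -x side (nearest the robot).
- saddle: fixed wooden saddle on the table, on the other side of the hearth from the brick: base 140 (own x) x 75 x 6 mm with four chocks 13 mm high on it, at x +-37 to +-59 mm, y +-21 to +-31 mm; the middle 74 mm of its length is free for fingers. Origin at the centre of its underside.
- drier: copper filter-drier: straight barrel 44 mm in diameter and 110 mm long (own x from -55 to +55 mm) with tapered ends and 10 mm tube stubs, the long one at own +x (tip at +125 mm), the short one at -x (tip at -87 mm); about 0.24 kg. Origin on its axis, mid-barrel, 28 mm above the table at the start; its x then points away from the robot to within about 17 degrees. It can roll about its own x.
- stub_tip (a point): end of the drier's long stub, on the axis, 125 mm from the drier's origin
- seat (a point): where the drier's origin is when it is seated and centred in the V-rest: 70 mm above the table, axes as the hearth's; the drier's x then points along the hearth's +y, stub over the bricks. The V is rigid (a firm grip a millimetre off to one side loads one face only: yield to the side force), in two lands 25 mm long at y +-26 to +-51 mm from here; the gap between them is free to 30 mm below the axis, for fingers.
- vface_far: the polished, slippery (friction about 0.15) steel face (both lands) of the V on the hearth's +x side, fixed, sloping at 45 degrees; touches the seated barrel 16 mm below and 16 mm beside its axis and rises to 6 mm below the axis, 25 mm out (outer edge 31 mm out); origin under the seat, on the table
- vface_near: the same steel face (both lands) on the hearth's -x side, mirrored; origin under the seat, on the table
- half_brick: bystander: half piece of firebrick 54 x 54 x 32 mm, not the one to lay; origin at the centre of its underside
- coupling: bystander: copper coupling ring 26 mm wide, 40 mm high; origin at the centre of its underside
- fitting: bystander: brass fitting 28 mm wide, 36 mm high; origin at the centre of its underside
- flux_jar: bystander: white jar 60 mm wide, 70 mm high; origin at the centre of its underside
- torch: bystander: brazing torch lying beyond the hearth, 325 mm long, 52 mm high; origin near its middle, on the table
- wrench: bystander: wrench lying far to the right; origin at its middle, on the table
Not all that is in view belongs to the job. Of the things shaped like the drier, the copper one is meant. Leave any red or turquoise look-alike of the brick alone.

How it is judged:
By the outcome, as a careful person would: the job done as asked, in the order asked, and still so for the second after the job is handed in, while the arm keeps its last pose, push and grip.
It also fails if it takes over 64 s, if anything falls off the work surface, if the arm or the gripper's body presses on something with over 40 N, if the wrist force passes 120 N, or if a joint passes its speed limit or range.

## Working session

There is one attempt and no reset: what is moved stays moved. The work goes in short steps, Python scripts to look and compute and a tool call to move; the robot and the scene stay as the last step left them, time stands still between calls to the robot, and variables do not carry over. Pictures are saved under pics/ and viewed, about 8 in all and at most 12, crops included, and the job is handed in when it is done.

Besides the shell and the picture viewer there is one more tool, called after "Request:" as a command line: name --pt "numbers of a row" for each row, then --argument value for the rest. arm_command: Moves the arm, as the interface text tells. Its arguments: {"type":"object","properties":{"plan":{"type":"array","items":{"type":"array","items":{"type":"number"}}},"grip_force":{"type":"number"}},"required":["plan"]}

```bash
ls; mkdir -p pics; cat > h.py <<'E'
import numpy as np, cv2
from plant import ctrl
from scipy.spatial.transform import Rotation as R
def grab(n):
    g=ctrl.grab_frame(n); f=192/np.tan(np.radians(g["vertical_fov"])/2)
    z=g["range_z"]; v,u=np.mgrid[0:384,0:512]
    P=np.stack([(u-g["cx"])*z/f,(v-g["cy"])*z/f,z],-1)
    T=np.linalg.inv(g["camera_from_world"])
    W=P@T[:3,:3].T+T[:3,3]; W[z<=0]=np.nan
    return g["frame"],W,g
E
python3 - <<'E'
from h import *
for n in("top","side"):
    f,W,g=grab(n); cv2.imwrite(f"pics/{n}0.png",cv2.resize(f,(800,600)) ); np.save(f"pics/{n}W0.npy",W);cv2.imwrite(f"pics/{n}raw0.png",f)
    print(n,{k:g[k] for k in("vertical_fov","cx","cy")},g["camera_from_world"].round(3).tolist())
print(ctrl.read_state())
E
```

```text
pics
top {'vertical_fov': 47.52296696896674, 'cx': 265.8772113339245, 'cy': 191.13727726135386} [[0.029, -1.0, -0.004, -0.054], [-0.994, -0.028, -0.105, 0.519], [0.105, 0.007, -0.994, 1.634], [0.0, 0.0, 0.0, 1.0]]
side {'vertical_fov': 46.117849496969185, 'cx': 250.06142915477582, 'cy': 196.88982371585263} [[-0.832, -0.554, 0.014, 0.385], [-0.44, 0.645, -0.624, 0.296], [0.337, -0.526, -0.781, 1.188], [0.0, 0.0, 0.0, 1.0]]
{'t': 0.1, 'joint_positions': array([-1.20941345e+00,  1.31123578e-01,  1.48916869e+00, -3.50357752e-05,
        1.52301194e+00, -8.53936531e-02]), 'joint_velocities': array([ 0.00081874, -0.00170285, -0.00432136, -0.00063041,  0.00047251,
       -0.00179819]), 'joint_torque': array([ 9.66940388e-04, -5.61343002e+01, -4.93093729e+01,  7.70218461e-02,
        2.92198785e-02, -4.38416646e-05]), 'tcp_pos': array([ 0.2591161 , -0.54074371,  0.3017705 ]), 'ee_rot': array([-1.63574782,  1.56908441,  1.95262307]), 'wrist_force': array([-0.33820291,  0.15986573, -0.55371712]), 'wrist_torque': array([0.03098992, 0.01981081, 0.03675787]), 'grip_width': 0.09278667105013125}
```

View pics/top0.png

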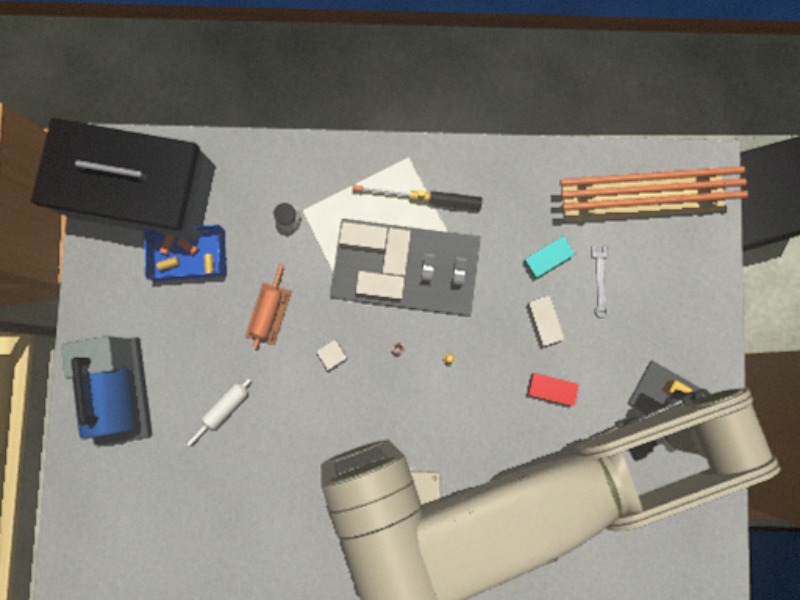

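View pics/side0.png

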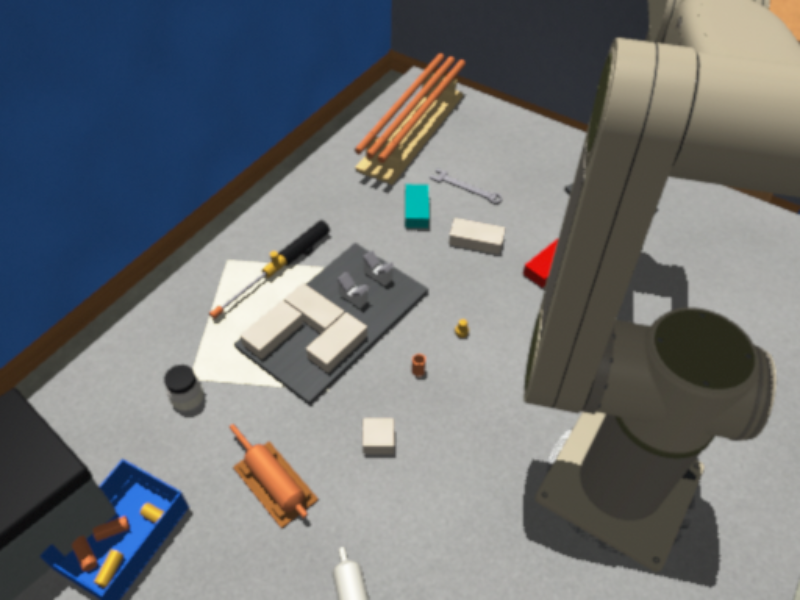

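Top view (800×600): hearth (405,267) with empty place (345,270), loose brick (546,321), copper drier (265,312) in its saddle, V-rest (443,270). Bystanders: half brick (332,355), coupling (398,349), fitting (448,360) and white look-alike (220,407). The side view shows the same objects. Next I measure them.

```bash
cat >> h.py <<'E'
def blob(W,mask,seed):
    n,l=cv2.connectedComponents(mask.astype(np.uint8),connectivity=4)
    v,u=seed; sub=l[v-2:v+3,u-2:u+3]; k=np.bincount(sub[sub>0]).argmax()
    m=l==k; p=W[m][:,:3]
    c=p.mean(0); C=np.cov(p[:,:2].T); w,V=np.linalg.eigh(C); a=V[:,1]*np.sign(V[0,1])
    return m,p,c,np.degrees(np.arctan2(a[1],a[0])),np.sqrt(12*w[::-1])
def proj(g,X):
    f=192/np.tan(np.radians(g["vertical_fov"])/2); T=g["camera_from_world"]
    c=np.atleast_2d(X)@T[:3,:3].T+T[:3,3]; return np.c_[c[:,0]/c[:,2]*f+g["cx"],c[:,1]/c[:,2]*f+g["cy"]]
E
python3 - <<'E'
from h import *
tf,W,g=grab("top"); sf,S,gs=grab("side")
s=1/1.5625
flat=(W[...,0]>.2)&(W[...,0]<.35)&(W[...,1]>.1)&(W[...,1]<.3)
for nm,A in(("top",W),("side",S)):
    q=A[(A[...,0]>.3)&(A[...,0]<.45)&(A[...,1]>-.1)&(A[...,1]<.3)]; print(nm,"table z med",np.nanmedian(q[:,2]),len(q))
seeds={"brick":(546,321,.032),"la":(362,236,.047),"lb":(397,250,.047),"lc":(381,285,.047),"half":(332,355,.032)}
for k,(u,v,z) in seeds.items():
    m,p,c,a,L=blob(W,abs(W[...,2]-z)<.007,(int(v*s),int(u*s)))
    print("top",k,c.round(4),round(a,2),L.round(4),len(p))
    vu=proj(gs,c[None])[0][::-1].astype(int)
    try:
        m,p,c,a,L=blob(S,abs(S[...,2]-z)<.006,vu); print("side",k,c.round(4),round(a,2),L.round(4),len(p))
    except Exception as e: print(e)
# slab
for nm,A in(("top",W),("side",S)):
    q=A[...,:3]; m=(q[...,2]>.009)&(q[...,2]<.1)&(q[...,0]>.48)&(q[...,0]<.85)&(q[...,1]<.24)&(q[...,1]>-.25)
    n,l=cv2.connectedComponents(m.astype(np.uint8),connectivity=4); k=np.bincount(l[l>0]).argmax(); p=A[l==k]
    r=cv2.minAreaRect((p[:,:2]*1000).astype(np.float32)); print(nm,"slab",r)
    v=p[p[:,2]>.052]; print("V pts",len(v),v.mean(0) if len(v) else 0)
    # drier
    m=(q[...,2]>.022)&(q[...,2]<.06)&(q[...,0]>.4)&(q[...,0]<.8)&(q[...,1]>.2)&(q[...,1]<.42)
    n,l=cv2.connectedComponents(m.astype(np.uint8),connectivity=4); 
    for k in range(1,n):
        p=A[l==k]
        if len(p)>60: print(nm,"comp",len(p),p.mean(0).round(3),p.min(0).round(3),p.max(0).round(3))
E
```

```text
top table z med -0.0018779648298244966 4070
side table z med 0.0011916323730488676 6800
top brick [ 0.4749 -0.3547  0.0302] 18.13 [0.112  0.0538] 363
side brick [ 0.4777 -0.355   0.0326] 19.84 [0.1117 0.0591] 422
top la [0.6168 0.0523 0.0454] 24.78 [0.1991 0.1396] 1073
attempt to get argmax of an empty sequence
top lb [0.6168 0.0523 0.0454] 24.78 [0.1991 0.1396] 1073
attempt to get argmax of an empty sequence
top lc [0.6168 0.0523 0.0454] 24.78 [0.1991 0.1396] 1073
attempt to get argmax of an empty sequence
top half [0.3786 0.1627 0.0305] 30.73 [0.054  0.0536] 180
side half [0.3806 0.1617 0.0327] -65.46 [0.0573 0.0542] 386
top slab ((601.3529052734375, -8.6923828125), (349.7484436035156, 200.39259338378906), 84.09672546386719)
V pts 142 [ 0.59679077 -0.06489904  0.0572297 ]
top comp 67 [0.7   0.272 0.039] [0.683 0.255 0.022] [0.735 0.308 0.06 ]
top comp 433 [0.481 0.321 0.041] [0.403 0.291 0.022] [0.596 0.36  0.058]
side slab ((604.3903198242188, -11.403274536132812), (352.98040771484375, 203.47679138183594), 84.23693084716797)
V pts 232 [ 0.60067982 -0.06427128  0.05772852]
side comp 203 [0.7   0.293 0.04 ] [0.685 0.257 0.022] [0.734 0.315 0.06 ]
side comp 902 [0.478 0.327 0.044] [0.4   0.29  0.023] [0.601 0.359 0.056]
```

```bash
cat > m.py <<'E'
from h import *
from scipy.optimize import least_squares
D={"top":grab("top"),"side":grab("side")}
zb={"top":-.0019,"side":.0012}
L,Wd=.112,.054
nom={"la":(.056,.112,1),"lb":(.030,.026,0),"lc":(-.056,.052,1)}
for nm,(f,A,g) in D.items():
    A=A.copy(); A[...,2]-=zb[nm]
    H=np.array([.6014,-.0087]) if nm=="top" else np.array([.6035,-.0105]); yaw=np.radians(-5.85)
    for it in range(4):
        c,s=np.cos(yaw),np.sin(yaw); Rm=np.array([[c,-s],[s,c]])
        h=(A[...,:2]-H)@Rm; z=A[...,2]
        pts=h[(abs(z-.047)<.006)]
        res={};src=[];dst=[]
        for k,(x,y,o) in nom.items():
            hx,hy=(Wd/2,L/2) if o else (L/2,Wd/2)
            q=pts[(abs(pts[:,0]-x)<hx+.004)&(abs(pts[:,1]-y)<hy+.004)]
            lim=np.percentile(q,[1,99],axis=0)
            cc=q.mean(0); w,V=np.linalg.eigh(np.cov(q.T)); a=V[:,1]; ang=np.degrees(np.arctan2(a[1],a[0]))
            ang=(ang-(90 if o else 0)+90)%180-90
            res[k]=(cc*1000-np.array([x,y])*1000,ang,len(q)); 
        d=np.mean([r[0] for r in res.values()],0)/1000; da=np.mean([r[1] for r in res.values()])
        H=H+Rm@d; yaw+=np.radians(da)
    print(nm,"H",H.round(4),"yaw",np.degrees(yaw).round(2),{k:(r[0].round(1),round(r[1],2),r[2]) for k,r in res.items()})
    slab=h[(abs(z-.015)<.005)&(abs(h[...,0])<.12)&(abs(h[...,1])<.2)]
    print(" slab ext",np.percentile(slab,[.5,99.5],axis=0).round(4).tolist())
    print(" slot world",(H+Rm@[-.030,.138]).round(4), "seat(-.09?)",(H+Rm@[0,-.09]).round(4))
    v=(z>.05)&(abs(h[...,0])<.045)&(h[...,1]<-.01)&(h[...,1]>-.17); q=np.c_[h[v],z[v]]
    print(" V n",len(q)); print("  y hist",np.histogram(q[:,1],np.arange(-.17,0,.005))[0].tolist()); print("  x hist",np.histogram(q[:,0],np.arange(-.045,.046,.005))[0].tolist())
    v=(z>.022)&(abs(h[...,0])<.06)&(h[...,1]<-.01)&(h[...,1]>-.17); print("  y hist z>22",np.histogram(h[v][:,1],np.arange(-.17,0,.005))[0].tolist())
    # drier
    m=(z>.030)&(z<.06)&(A[...,0]>.4)&(A[...,0]<.62)&(A[...,1]>.28)&(A[...,1]<.37); p=np.c_[A[m][:,:2],z[m]]
    x=np.array([.48,.325,.28])
    for it in range(8):
        u=np.array([np.cos(x[2]),np.sin(x[2])]); 
        t=(p[:,:2]-x[:2])@u; q=p[abs(t)<.048]
        def fr(a):
            n=np.array([-np.sin(a[1]),np.cos(a[1])]); d=(q[:,:2]-x[:2])@n-a[0]; return np.hypot(d,q[:,2]-a[2])-.022
        r=least_squares(fr,[0,x[2],.028],loss="soft_l1",f_scale=.001); n=np.array([-np.sin(r.x[1]),np.cos(r.x[1])]); x[:2]+=n*r.x[0]; x[2]=r.x[1]
        u=np.array([np.cos(x[2]),np.sin(x[2])]);n=np.array([-u[1],u[0]]); t=(p[:,:2]-x[:2])@u; d=(p[:,:2]-x[:2])@n; rad=np.hypot(d,p[:,2]-r.x[2])
        b=t[(abs(d)<.012)&(rad>.0195)]; lo,hi=np.percentile(b,[1,99]); x[:2]+=u*(lo+hi)/2
    print(" drier",x[:2].round(4),"yaw",np.degrees(x[2]).round(2),"z",r.x[2].round(4),"barrel len",round(hi-lo,4),"ext",(t.min().round(4),t.max().round(4)))
E
python3 m.py
```

```text
top H [ 0.6035 -0.0099] yaw -3.98 {'la': (array([ 2.5, -2.5]), np.float64(-0.54), 365), 'lb': (array([-0.7, -0.2]), np.float64(1.42), 379), 'lc': (array([-0.6,  2.7]), np.float64(-0.1), 388)}
 slab ext [[-0.1034, -0.1731], [0.0998, 0.1755]]
 slot world [0.5837 0.1299] seat(-.09?) [ 0.5968 -0.0997]
 V n 136
  y hist [0, 0, 0, 0, 1, 11, 14, 10, 13, 18, 0, 0, 0, 0, 0, 0, 0, 0, 0, 0, 9, 16, 15, 10, 15, 4, 0, 0, 0, 0, 0, 0, 0]
  x hist [0, 3, 18, 14, 17, 11, 1, 0, 0, 3, 11, 17, 19, 16, 6, 0, 0, 0]
  y hist z>22 [2, 0, 3, 1, 3, 22, 26, 19, 22, 26, 4, 0, 2, 0, 0, 0, 4, 1, 0, 0, 16, 24, 24, 20, 23, 6, 2, 0, 1, 1, 3, 3, 0]
 drier [0.4762 0.3262] yaw -15.53 z 0.0281 barrel len 0.1118 ext (np.float64(-0.0759), np.float64(0.1234))
side H [ 0.6041 -0.0096] yaw -4.47 {'la': (array([ 2.5, -2.4]), np.float64(-1.2), 573), 'lb': (array([-1.5, -0.7]), np.float64(1.73), 572), 'lc': (array([-0.5,  3. ]), np.float64(-0.09), 619)}
 slab ext [[-0.1016, -0.1755], [0.0972, 0.1737]]
 slot world [0.5853 0.1304] seat(-.09?) [ 0.5969 -0.0993]
 V n 177
  y hist [0, 0, 0, 0, 12, 16, 12, 16, 15, 18, 0, 0, 0, 0, 0, 0, 0, 0, 0, 4, 17, 12, 19, 13, 21, 2, 0, 0, 0, 0, 0, 0, 0]
  x hist [0, 0, 15, 34, 12, 8, 2, 0, 0, 2, 8, 21, 30, 31, 12, 2, 0, 0]
  y hist z>22 [0, 0, 0, 0, 22, 32, 25, 35, 47, 72, 2, 1, 0, 0, 0, 1, 0, 0, 1, 5, 38, 29, 35, 34, 92, 9, 0, 0, 0, 0, 0, 0, 0]
 drier [0.4776 0.324 ] yaw -15.49 z 0.0275 barrel len 0.1123 ext (np.float64(-0.0803), np.float64(0.1248))
```

```bash
cat > b.py <<'E'
from h import *
zb={"top":-.0019,"side":.0012}
def fit(pts,P):  # P: k->[x,y,ang] world; size 112x54; returns refined
    for it in range(30):
        sd=[]
        for x,y,a in P.values():
            u=np.array([np.cos(a),np.sin(a)]); d=pts-[x,y]; t=abs(d@u)-.056; n=abs(d@[-u[1],u[0]])-.027; sd.append(np.maximum(t,n))
        sd=np.array(sd); j=sd.argmin(0); Q={}
        for i,(k,v) in enumerate(P.items()):
            q=pts[(j==i)&(sd[i]<.006)]; c=q.mean(0); w,V=np.linalg.eigh(np.cov(q.T)); e=V[:,1]; e=e*np.sign(e@[np.cos(v[2]),np.sin(v[2])])
            Q[k]=[c[0],c[1],np.arctan2(e[1],e[0])]; 
        P=Q
    return P
def slabfit(A):
    m=(A[...,2]>.009)&(A[...,2]<.1)&(A[...,0]>.48)&(A[...,0]<.85)&(A[...,1]<.24)&(A[...,1]>-.25)
    n,l=cv2.connectedComponents(m.astype(np.uint8),connectivity=4); k=np.bincount(l[l>0]).argmax()
    return l==k
if __name__=="__main__":
  for nm in("top","side"):
    f,A,g=grab(nm); A=A.copy(); A[...,2]-=zb[nm]; z=A[...,2]
    m=slabfit(A); r=cv2.minAreaRect((A[m][:,:2]*1000).astype(np.float32)); H=np.array(r[0])/1000; yaw=np.radians(r[2]-90)
    c,s=np.cos(yaw),np.sin(yaw); Rm=np.array([[c,-s],[s,c]])
    print(nm,"slab H",H,"yaw",np.degrees(yaw))
    nom={"la":(.056,.112,1),"lb":(.030,.026,0),"lc":(-.056,.052,1)}
    P={k:[*(H+Rm@[x,y]),yaw+o*np.pi/2] for k,(x,y,o) in nom.items()}
    hh=(A[...,:2]-H)@Rm
    P=fit(A[m&(abs(z-.047)<.006)&(hh[...,1]>-.015)][:,:2],P)
    for k,v in P.items():
        o=nom[k][2]; print("  ",k,"hearth mm",(((np.array(v[:2])-H)@Rm)*1000).round(1),"ang",np.degrees(v[2]-o*np.pi/2).round(2))
    # hearth pose from the three bricks (Procrustes) 
    N=np.array([nom[k][:2] for k in P]); X=np.array([P[k][:2] for k in P]); 
    U,_,Vt=np.linalg.svd((N-N.mean(0)).T@(X-X.mean(0))); R2=(U@Vt).T; Hb=X.mean(0)-R2@N.mean(0)
    print("  bricks H",Hb.round(4),"yaw",np.degrees(np.arctan2(R2[1,0],R2[0,0])).round(2),"res mm",((X-Hb-N@R2.T)*1000).round(1).tolist())
    for HH,RR in((H,Rm),(Hb,R2)): print("  slot",(HH+RR@[-.03,.138]).round(4))
    v=m&(z>.05)&(hh[...,1]<-.02); q=hh[v]; 
    for sx in(-1,1):
        for a in(0,1):
            w=q[(q[:,0]*sx>0)&((q[:,1]>-.095)==a)]; print("  land",sx,a,len(w),w.mean(0).round(4),np.percentile(w,[3,97],axis=0).round(4).tolist())
E
python3 b.py
```

```text
top slab H [ 0.60193835 -0.00906955] yaw -5.6370849609375
   la hearth mm [ 56.7 112.1] ang -6.1
   lb hearth mm [27.9 24.1] ang -5.16
   lc hearth mm [-57.1  53. ] ang -6.42
  bricks H [ 0.5998 -0.0089] yaw -6.84 res mm [[0.6, 1.3], [-0.6, -1.2], [-0.0, -0.1]]
  slot [0.5856 0.1312]
  slot [0.5864 0.1317]
  land -1 0 34 [-0.0232 -0.1323] [[-0.032, -0.1451], [-0.0119, -0.1216]]
  land -1 1 29 [-0.0224 -0.0572] [[-0.0308, -0.0685], [-0.0121, -0.0464]]
  land 1 0 36 [ 0.0189 -0.1336] [[0.0085, -0.1451], [0.0294, -0.1217]]
  land 1 1 37 [ 0.0193 -0.0565] [[0.0087, -0.0678], [0.029, -0.0451]]
side slab H [ 0.60420642 -0.01128162] yaw -5.888916015625
   la hearth mm [ 56.2 112.6] ang -6.84
   lb hearth mm [26.9 25.8] ang -5.7
   lc hearth mm [-58.7  56. ] ang -6.63
  bricks H [ 0.6003 -0.009 ] yaw -7.96 res mm [[0.4, 0.8], [0.0, -1.0], [-0.5, 0.2]]
  slot [0.5885 0.1291]
  slot [0.5897 0.1318]
  land -1 0 35 [-0.0236 -0.1316] [[-0.0307, -0.1451], [-0.0137, -0.1205]]
  land -1 1 37 [-0.024  -0.0553] [[-0.0303, -0.0672], [-0.0143, -0.0444]]
  land 1 0 52 [ 0.02   -0.1317] [[0.0104, -0.1453], [0.0302, -0.1204]]
  land 1 1 57 [ 0.0195 -0.0557] [[0.0085, -0.0689], [0.0291, -0.0441]]
```

```bash
cat >> h.py <<'E'
def pose(s=None):
    s=s or ctrl.read_state(); M=R.from_euler("xyz",s["ee_rot"]).as_matrix(); return np.array(s["tcp_pos"]),M
def go(grasp,yaw,claw=1.0,n=None):
    """shift (cm) and turn per row; tool x down, tool y at 'yaw' (deg, mod 180) in the world; small-tilt corrected"""
    p,M=pose(); x=np.array([0,0,-1.]); best=None
    for k in(0,180):
        a=np.radians(yaw+k); y=np.array([np.cos(a),np.sin(a),0]); T=np.c_[x,y,np.cross(x,y)]
        w=R.from_matrix(M.T@T).as_rotvec()
        if best is None or np.linalg.norm(w)<np.linalg.norm(best[0]): best=(w,T)
    w,T=best; d=np.array(grasp)-x*.065-p
    n=n or int(np.ceil(max(np.linalg.norm(d)/.0405,np.degrees(np.linalg.norm(w))/7.0)))
    print("n",n,"w/row",(w/n).round(4),"world d",d.round(4))
    for i in range(n):
        Mi=M@R.from_rotvec(w*i/n).as_matrix(); print("  ",i,(Mi.T@d/n*100).round(2).tolist())
def st():
    s=ctrl.read_state(); p,M=pose(s); print("t",round(s["t"],2),"grasp",(p+M[:,0]*.065).round(4),"xdir",M[:,0].round(3),"y yaw",np.degrees(np.arctan2(M[1,1],M[0,1])).round(2),"F",s["wrist_force"].round(2),"T",s["wrist_torque"].round(2),"w",round(s["grip_width"],4),"q",s["joint_positions"].round(2))
E
python3 - <<'E'
from h import *
st(); go([.4970,-.3479,.15],108.3); 
E
```

```text
t 0.4 grasp [ 0.2593 -0.541   0.2376] xdir [-0.  0. -1.] y yaw -64.4 F [ 0.05 -0.1  -0.06] T [0.07 0.02 0.02] w 0.093 q [-1.21  0.13  1.49  0.    1.52 -0.09]
n 8 w/row [ 0.0159 -0.      0.    ] world d [ 0.2377  0.1931 -0.0876]
   0 [1.1, -0.89, -3.72]
   1 [1.1, -0.95, -3.71]
   2 [1.1, -1.01, -3.69]
   3 [1.1, -1.07, -3.68]
   4 [1.09, -1.13, -3.66]
   5 [1.09, -1.19, -3.64]
   6 [1.09, -1.24, -3.62]
   7 [1.09, -1.3, -3.6]
```

Request:
arm_command --pt "1 1.1 -0.9 -3.7 0.016 0 0" --pt "1 1.1 -0.95 -3.7 0.016 0 0" --pt "1 1.1 -1.0 -3.7 0.016 0 0" --pt "1 1.1 -1.05 -3.7 0.016 0 0" --pt "1 1.1 -1.15 -3.65 0.016 0 0" --pt "1 1.1 -1.2 -3.65 0.016 0 0" --pt "1 1.1 -1.25 -3.6 0.016 0 0" --pt "1 1.1 -1.3 -3.6 0.016 0 0" --pt "1 0 0 0 0 0 0"

```text
t: 1.15
tcp_pos: [0.5046, -0.3443, 0.2121]
ee_rot: [1.518, 1.564, -1.321]
wrist_force: [-0.2, -0.4, -0.0]
grip_width: 0.0932
```

```bash
python3 - <<'E'
from h import *
st(); go([.4970,-.3479,.023],108.3)
E
```

```text
t 1.15 grasp [ 0.5048 -0.3447  0.1471] xdir [ 0.002 -0.006 -1.   ] y yaw -72.66 F [-0.22 -0.41 -0.01] T [0.01 0.05 0.05] w 0.0932 q [-0.68  0.21  1.56 -0.    1.36  0.59]
n 4 w/row [-0.0042  0.0001 -0.0016] world d [-0.0076 -0.0036 -0.1241]
   0 [3.1, 0.01, 0.21]
   1 [3.1, 0.01, 0.21]
   2 [3.1, 0.02, 0.21]
   3 [3.1, 0.02, 0.21]
```

Request:
arm_command --pt "1 3.1 0 0.4 -0.008 0 -0.003" --pt "1 3.1 0 0.3 -0.008 0 -0.003" --pt "1 2.5 0 0.1 0 0 0" --pt "1 1.5 0 0 0 0 0" --pt "1 0 0 0 0 0 0"

```text
t: 1.57
tcp_pos: [0.5013, -0.3446, 0.1083]
ee_rot: [2.064, 1.566, -0.749]
wrist_force: [-0.2, 0.9, -0.5]
grip_width: 0.093
```

```bash
python3 - <<'E'
from h import *
st(); go([.4970,-.3479,.023],108.3)
f,W,g=grab("side"); cv2.imwrite("pics/side1.png",cv2.resize(f[90:250,230:400],None,fx=3.5,fy=3.5,interpolation=cv2.INTER_CUBIC))
E
```

```text
t 1.57 grasp [ 0.5015 -0.3448  0.0433] xdir [ 0.004 -0.003 -1.   ] y yaw -71.22 F [-0.2   0.92 -0.46] T [ 0.03  0.01 -0.01] w 0.093 q [-0.69  0.32  1.64 -0.    1.18  0.56]
n 1 w/row [ 0.0084 -0.0023 -0.0043] world d [-0.0043 -0.0033 -0.0203]
   0 [2.03, 0.17, 0.52]
```

View pics/side1.png

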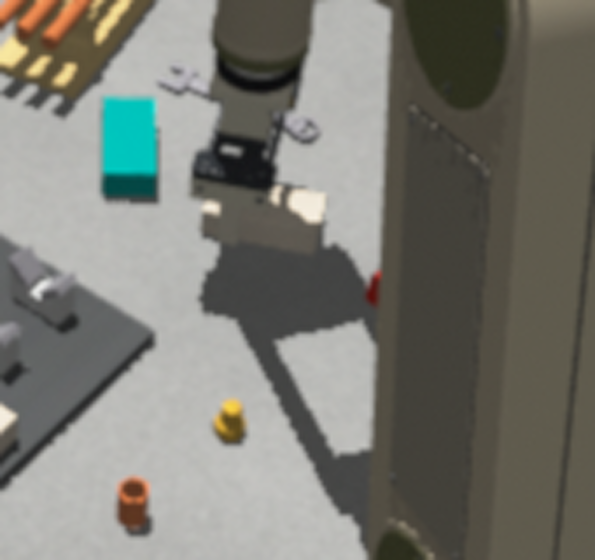

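The crop shows the open gripper at (235,170) straddling the brick (265,220), towards its far (+x) end. I lower it the rest of the way and close.

Request:
arm_command --pt "1 1.2 0.2 0.3 0.008 -0.002 -0.004" --pt "1 0.6 0 0.1 0 0 0" --pt "1 0 0 0 0 0 0"

```text
t: 1.87
tcp_pos: [0.4996, -0.3503, 0.0939]
ee_rot: [2.126, 1.565, -0.697]
wrist_force: [0.9, -0.7, -0.4]
grip_width: 0.0929
```

```bash
python3 - <<'E'
from h import *
st(); go([.4970,-.3479,.023],108.3)
E
```

```text
t 1.87 grasp [ 0.4999 -0.3505  0.0289] xdir [ 0.004 -0.004 -1.   ] y yaw -71.76 F [ 0.88 -0.68 -0.39] T [ 0.01  0.02 -0.02] w 0.0929 q [-0.7   0.34  1.64 -0.    1.15  0.56]
n 1 w/row [-0.001  -0.0031 -0.005 ] world d [-0.0026  0.0024 -0.0059]
   0 [0.59, -0.31, 0.18]
```

Request:
arm_command --pt "1 0.6 -0.3 0.2 0 -0.003 -0.005" --pt "0.5 0 0 0 0 0 0" --pt "0.3 0 0 0 0 0 0" --pt "0 0 0 0 0 0 0" --pt "0 0 0 0 0 0 0" --pt "0 0 0 0 0 0 0" --grip_force 25

```text
t: 2.37
tcp_pos: [0.4979, -0.3498, 0.0909]
ee_rot: [2.145, 1.566, -0.679]
wrist_force: [-0.4, 0.3, -0.2]
grip_width: 0.0644
```

```bash
python3 - <<'E'
from h import *
st(); go([.4970,-.3479,.12],108.3)
E
```

```text
t 2.37 grasp [ 0.4982 -0.35    0.0259] xdir [ 0.004 -0.003 -1.   ] y yaw -71.81 F [-0.35  0.31 -0.2 ] T [ 0.02 -0.    0.02] w 0.0644 q [-0.7   0.34  1.65  0.    1.15  0.56]
n 3 w/row [-0.0006 -0.0009 -0.0014] world d [-0.0009  0.0019  0.0941]
   0 [-3.14, -0.06, 0.0]
   1 [-3.14, -0.06, 0.0]
   2 [-3.14, -0.06, 0.01]
```

Request:
arm_command --pt "0 0 0 0 0 0 0" --pt "0 0 0 0 0 0 0" --pt "0 0 0 0 0 0 0" --pt "0 0 0 0 0 0 0" --pt "0 -1 0 0 0 0 0" --pt "0 -3 0 0 0 0 0" --pt "0 -3.5 0 0 0 0 0" --pt "0 -3.5 0 0 0 0 0" --pt "0 -1 0 0 0 0 0" --pt "0 0 0 0 0 0 0"

```text
t: 3.2
tcp_pos: [0.4946, -0.3465, 0.212]
ee_rot: [-1.08, 1.564, 2.38]
wrist_force: [-0.8, 0.1, -4.0]
grip_width: 0.0541
```

```bash
python3 - <<'E'
from h import *
st(); 
for nm in("top","side"):
    f,W,g=grab(nm); np.save(f"pics/{nm}W2.npy",W); cv2.imwrite(f"pics/{nm}raw2.png",f)
a=cv2.imread("pics/topraw2.png")[100:300,200:400]; b=cv2.imread("pics/sideraw2.png")[50:250,180:380]
cv2.imwrite("pics/lift.png",cv2.resize(np.hstack([a,b]),(800,400),interpolation=cv2.INTER_CUBIC))
E
```

```text
t 3.2 grasp [ 0.4943 -0.3462  0.147 ] xdir [-0.005  0.005 -1.   ] y yaw -71.79 F [-0.8   0.1  -4.03] T [ 0.   -0.07 -0.  ] w 0.0541 q [-0.7   0.2   1.57  0.    1.37  0.56]
```

View pics/lift.png

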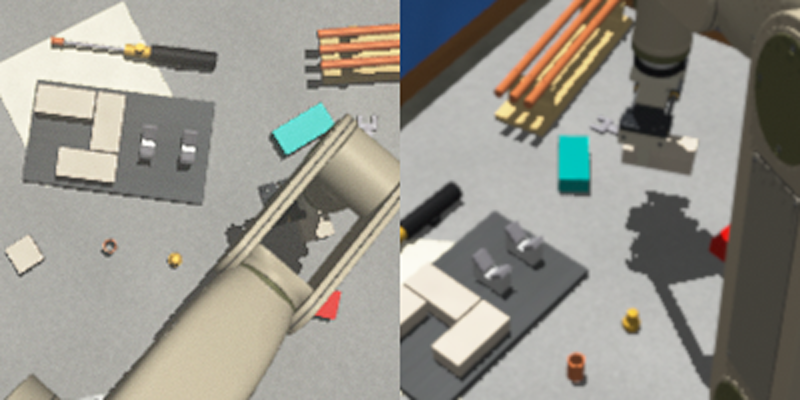

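Lift confirmed: brick level in the jaws at (660,145) of the right half, width 54.1 mm, force −4 N. Now to hover over the slot.

```bash
python3 - <<'E'
from h import *
go([.6073,.1290,.150],-96.2,n=15)
E
```

```text
n 15 w/row [0.0284 0.0004 0.0005] world d [0.1133 0.4751 0.0057]
   0 [-0.02, -2.77, -1.71]
   1 [-0.02, -2.82, -1.63]
   2 [-0.02, -2.87, -1.55]
   3 [-0.03, -2.91, -1.46]
   4 [-0.03, -2.95, -1.38]
   5 [-0.03, -2.99, -1.3]
   6 [-0.03, -3.02, -1.21]
   7 [-0.03, -3.06, -1.13]
   8 [-0.03, -3.09, -1.04]
   9 [-0.03, -3.11, -0.95]
   10 [-0.03, -3.14, -0.86]
   11 [-0.03, -3.16, -0.77]
   12 [-0.03, -3.18, -0.68]
   13 [-0.04, -3.2, -0.59]
   14 [-0.04, -3.22, -0.5]
```

Request:
arm_command --pt "0 0 -1.5 -0.9 0.028 0 0" --pt "0 0 -2.8 -1.6 0.028 0 0" --pt "0 0 -2.9 -1.5 0.028 0 0" --pt "0 0 -2.9 -1.5 0.028 0 0" --pt "0 0 -2.95 -1.4 0.028 0 0" --pt "0 0 -3.0 -1.3 0.028 0 0" --pt "0 0 -3.0 -1.2 0.028 0 0" --pt "0 0 -3.05 -1.1 0.028 0 0" --pt "0 0 -3.1 -1.0 0.028 0 0" --pt "0 0 -3.1 -0.9 0.028 0 0" --pt "0 0 -3.1 -0.9 0.028 0 0" --pt "0 0 -3.15 -0.8 0.028 0 0"

```text
t: 4.3
tcp_pos: [0.5684, 0.0316, 0.1745]
ee_rot: [-0.305, 1.515, 2.792]
wrist_force: [0.2, -0.7, -3.2]
grip_width: 0.0539
```

```bash
python3 - <<'E'
from h import *
st(); go([.6073,.1290,.150],-96.2)
E
```

```text
t 4.3 grasp [0.565  0.0328 0.1096] xdir [-0.053  0.019 -0.998] y yaw -92.63 F [ 0.23 -0.75 -3.23] T [ 0.04 -0.17 -0.04] w 0.0539 q [-0.04  0.19  1.67  0.02  1.34  1.57]
n 3 w/row [0.0209 0.018  0.005 ] world d [0.0389 0.0974 0.0405]
   0 [-1.35, -3.33, -1.08]
   1 [-1.35, -3.34, -1.03]
   2 [-1.35, -3.36, -0.98]
```

Request:
arm_command --pt "0 -2.0 -1.5 -0.7 0.02 0.025 0.007" --pt "0 -1.5 -2.5 -0.8 0.02 0.02 0.006" --pt "0 -0.6 -2.5 -0.8 0.02 0.01 0" --pt "0 0 -2 -0.7 0 0 0" --pt "0 0 0 0 0 0 0" --pt "0 0 0 0 0 0 0"

```text
t: 4.8
tcp_pos: [0.5992, 0.1252, 0.1954]
ee_rot: [0.008, 1.546, 3.046]
wrist_force: [0.5, -0.7, -3.9]
grip_width: 0.0538
```

```bash
python3 - <<'E'
from h import *
st(); go([.6073,.1290,.150],-96.2)
E
```

```text
t 4.8 grasp [0.5976 0.1254 0.1304] xdir [-0.025  0.002 -1.   ] y yaw -95.9 F [ 0.47 -0.71 -3.92] T [-0.04 -0.04 -0.07] w 0.0538 q [0.12 0.25 1.55 0.01 1.36 1.79]
n 1 w/row [ 0.0052  0.0247 -0.0003] world d [0.0081 0.0038 0.0196]
   0 [-1.98, -0.46, -0.72]
```

Request:
arm_command --pt "0 1.0 -0.4 -0.5 0.005 0.025 0" --pt "0 2.0 0 -0.4 0 0 0" --pt "0 0.5 0 0 0 0 0" --pt "0 0 0 0 0 0 0"

```text
t: 5.13
tcp_pos: [0.6041, 0.1259, 0.151]
ee_rot: [0.362, 1.56, -2.887]
wrist_force: [-0.7, -0.3, -3.9]
grip_width: 0.054
```

```bash
python3 - <<'E'
from h import *
st(); go([.6073,.1290,.091],-96.2)
for nm in("top","side"):
    f,W,g=grab(nm); np.save(f"pics/{nm}W3.npy",W); cv2.imwrite(f"pics/{nm}raw3.png",f)
a=cv2.imread("pics/topraw3.png")[110:230,180:330]; b=cv2.imread("pics/sideraw3.png")[120:280,120:320]
cv2.imwrite("pics/hover.png",np.hstack([cv2.resize(a,(400,320),interpolation=2),cv2.resize(b,(400,320),interpolation=2)]))
E
```

```text
t 5.13 grasp [0.6034 0.1257 0.086 ] xdir [-0.011 -0.003 -1.   ] y yaw -96.19 F [-0.67 -0.29 -3.89] T [ 0.03 -0.04 -0.01] w 0.054 q [ 0.12  0.3   1.58 -0.    1.27  1.8 ]
n 1 w/row [ 0.0001  0.0102 -0.0039] world d [0.0032 0.0031 0.005 ]
   0 [-0.51, -0.34, -0.28]
```

View pics/hover.png

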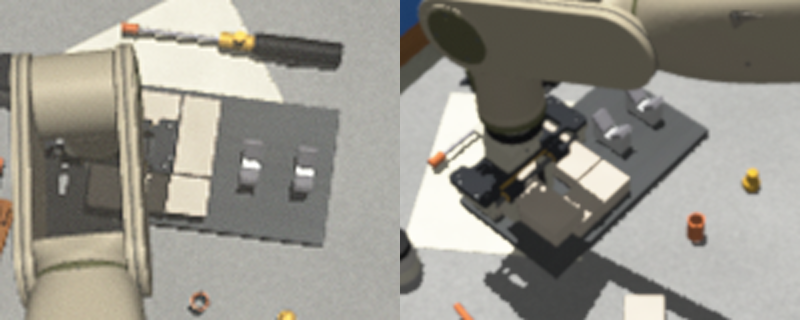

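The right half shows the brick hovering over the empty place, its near (−x) end at (550,215). I fit boxes to the depth points, using the same camera for the held brick and the laid ones.

```bash
cat > box.py <<'E'
from h import *
from scipy.optimize import least_squares
def sdf(p,x,y,zc,a,hs=(.056,.027,.016)):
    c,s=np.cos(a),np.sin(a); d=p-[x,y,zc]; q=np.abs(np.c_[d[:,0]*c+d[:,1]*s,-d[:,0]*s+d[:,1]*c,d[:,2]])-hs
    return np.linalg.norm(np.maximum(q,0),axis=1)+np.minimum(q.max(1),0)
def boxfit(P,x0,zmin,extra=None,tol=(.012,.008,.005,.004)):
    x=np.array(x0,float)
    for t in tol:
        m=(abs(sdf(P,*x))<t)&(P[:,2]>zmin)
        if extra is not None: m&=extra
        q=P[m]; r=least_squares(lambda v:sdf(q,*v),x,loss="soft_l1",f_scale=.0015,x_scale=[.01,.01,.01,.1]); x=r.x
    J=r.jac; sig=np.sqrt(np.diag(np.linalg.pinv(J.T@J))*np.mean(r.fun**2))
    return x,len(q),np.sqrt(np.mean(r.fun**2)),sig
H=np.array([.600,-.009]);YAW=np.radians(-6.1)
def Rm(a): return np.array([[np.cos(a),-np.sin(a)],[np.sin(a),np.cos(a)]])
nom={"la":(.056,.112,90),"lb":(.030,.026,0),"lc":(-.056,.052,90)}
E
python3 - <<'E'
from box import *
for nm in("top","side"):
    A=np.load(f"pics/{nm}W0.npy").reshape(-1,3); A=A[~np.isnan(A[:,0])]
    for k,(x,y,o) in {**nom,"brick":(0,0,0)}.items():
        if k=="brick": x0=[.4763,-.3548,.016,np.radians(18.3)]; zm=.008
        else: x0=[*(H+Rm(YAW)@[x,y]),.031,YAW+np.radians(o)]; zm=.022
        v,n,e,sg=boxfit(A,x0,zm); 
        s=f"{nm} {k} {v[:3].round(4)} ang {np.degrees(v[3])-o:.2f} n{n} rms {e*1e3:.2f} sig {(sg*1e3).round(2)}"
        if k!="brick": s+=f" in hearth {((v[:2]-H)@Rm(YAW)*1e3).round(1)} nom {x*1e3,y*1e3}"
        print(s)
B=np.load("pics/sideW3.npy").reshape(-1,3); B=B[~np.isnan(B[:,0])]
gz=.086; u=np.array([np.cos(YAW),np.sin(YAW)]); c=np.array([.6034,.1257])-.0223*u
d=(B[:,:2]-c)@u
for lim in(-.01,-.02):
    v,n,e,sg=boxfit(B,[*c,gz-.0259+.016,YAW],.055,extra=d<lim,tol=(.012,.008,.005,.004))
    print("held side",v[:3].round(4),np.degrees(v[3]).round(2),n,e,"sig",(sg*1e3).round(2),"robot guess",c.round(4))
A=np.load("pics/topW3.npy").reshape(-1,3); A=A[~np.isnan(A[:,0])]; d=(A[:,:2]-c)@u
v,n,e,sg=boxfit(A,[*c,gz-.0259+.016-.0019,YAW],.055,extra=d<-.01); print("held top",v[:3].round(4),np.degrees(v[3]).round(2),n,e,"sig",(sg*1e3).round(2))
E
```

```text
top la [0.6701 0.0901 0.0291] ang -5.42 n338 rms 2.16 sig [ 0.4   0.66  0.22 11.91] in hearth [ 59.2 106. ] nom (56.0, 112.0)
top lb [0.626  0.0149 0.0294] ang -2.63 n354 rms 2.11 sig [ 0.63  0.49  0.21 14.59] in hearth [23.3 26.5] nom (30.0, 26.0)
top lc [0.5516 0.0491 0.0292] ang -2.62 n344 rms 1.98 sig [ 0.37  0.75  0.19 10.56] in hearth [-54.3  52.6] nom (-56.0, 52.0)
top brick [ 0.4766 -0.3557  0.0138] ang 18.72 n345 rms 1.96 sig [ 0.72  0.42  0.18 10.82]
side la [0.6734 0.0909 0.0322] ang -6.05 n762 rms 1.72 sig [0.17 0.27 0.11 5.08] in hearth [ 62.4 107.2] nom (56.0, 112.0)
side lb [0.6283 0.0117 0.032 ] ang -3.35 n600 rms 1.89 sig [ 0.59  0.28  0.13 10.34] in hearth [25.9 23.5] nom (30.0, 26.0)
side lc [0.5539 0.0469 0.0321] ang -5.19 n766 rms 1.67 sig [0.17 0.24 0.1  4.83] in hearth [-51.8  50.7] nom (-56.0, 52.0)
side brick [ 0.4793 -0.3587  0.0173] ang 18.80 n505 rms 1.89 sig [0.61 0.29 0.16 6.6 ]
held side [0.5824 0.1255 0.0771] -5.28 406 0.001500804518362743 sig [0.19 0.36 0.14 9.16] robot guess [0.5812 0.1281]
held side [0.5824 0.1254 0.0772] -5.33 336 0.0014783978456001557 sig [ 0.19  0.47  0.15 10.34] robot guess [0.5812 0.1281]
held top [0.5798 0.1274 0.0739] -4.76 139 0.0020385131912740123 sig [ 0.6   1.5   0.31 35.19]
```

```bash
cat > rend.py <<'E'
from box import *
from scipy.optimize import minimize
import pickle
K=8
def faces(x,y,zb,a,hs=(.056,.027),h=.032):
    r=Rm(a); c=np.array([[1,1],[-1,1],[-1,-1],[1,-1]])*hs@r.T+[x,y]
    B=np.c_[c,np.full(4,zb)]; T=np.c_[c,np.full(4,zb+h)]; out=[]
    for i in range(4):
        j=(i+1)%4; n=np.r_[(c[i]+c[j])/2-[x,y],0]; out.append((np.array([B[i],B[j],T[j],T[i]]),n/np.linalg.norm(n)))
    return out,(T,np.array([0,0,1.]))
class Fit:
    def __init__(s,img,g,roi):
        s.x0,s.y0,s.x1,s.y1=roi; s.g=g; s.I=cv2.GaussianBlur(img,(0,0),.6)[s.y0:s.y1,s.x0:s.x1].astype(float)
        T=g["camera_from_world"]; s.C=-T[:3,:3].T@T[:3,3]
    def poly(s,P): return np.round((proj(s.g,P)-[s.x0,s.y0]+.5)*K*16-8).astype(np.int32)
    def labels(s,bricks,slab=None):
        L=np.zeros(((s.y1-s.y0)*K,(s.x1-s.x0)*K),np.uint8)
        if slab is not None: cv2.fillConvexPoly(L,s.poly(slab),1,shift=4)
        lst=[]; 
        for b in bricks: lst.append((np.hypot(*(np.array(b[:2])-s.C[:2])),b))
        for d,b in sorted(lst,key=lambda t:-t[0]):
            sd,top=faces(*b)
            for P,n in sd:
                if n@(s.C-P.mean(0))>0:
                    k=3 if abs(n[0])>abs(n[1]) else 4
                    cv2.fillConvexPoly(L,s.poly(P),k,shift=4)
            cv2.fillConvexPoly(L,s.poly(top[0]),2,shift=4)
        return L
    def cost(s,L,w):
        M=[]
        for k in range(5):
            c=cv2.resize((L==k).astype(np.float32),(s.x1-s.x0,s.y1-s.y0),interpolation=cv2.INTER_AREA)
            if c.sum()>3: M.append(cv2.GaussianBlur(c,(0,0),.7).ravel())
        M=np.array(M).T; ww=w.ravel(); A=M*ww[:,None]; B=s.I.reshape(-1,3)*ww[:,None]
        sol=np.linalg.lstsq(A,B,rcond=None)[0]; r=B-A@sol; return np.minimum(abs(r),40).__pow__(2).sum()/ww.sum()
def opt(f,x0,step):
    x0=np.array(x0,float); step=np.array(step); best=None
    for sc in(1,.4):
        n=len(x0); S=np.vstack([x0,x0+np.diag(step*sc)]) 
        r=minimize(f,x0,method="Nelder-Mead",options=dict(initial_simplex=S,xatol=5e-5,fatol=1e-3,maxiter=400)); x0=r.x
    return r.x,r.fun
def roi(g,P,m=8):
    p=proj(g,P); return (max(0,int(p[:,0].min()-m)),max(0,int(p[:,1].min()-m)),min(512,int(p[:,0].max()+m)),min(384,int(p[:,1].max()+m)))
E
cat > hf.py <<'E'
from rend import *
G={}
for nm in("top","side"):
    g=ctrl.grab_frame(nm); g={k:g[k] for k in("vertical_fov","cx","cy","camera_from_world")}; G[nm]=g
pickle.dump(G,open("G.pkl","wb"))
for nm in("top","side"):
    g=G[nm]; img=cv2.imread(f"pics/{nm}raw0.png")
    reg=np.c_[np.array([[-.1,-.012],[.1,-.012],[.1,.175],[-.1,.175]])@Rm(YAW).T+H,np.full(4,.015)]
    F=Fit(img,g,roi(g,np.vstack([reg,reg+[0,0,.032]]),3))
    w=np.zeros(F.I.shape[:2],np.uint8); inner=np.c_[np.array([[-.095,-.010],[.095,-.010],[.095,.170],[-.095,.170]])@Rm(YAW).T+H,np.full(4,.015)]
    w=cv2.fillConvexPoly(np.zeros((w.shape[0]*K,w.shape[1]*K),np.uint8),F.poly(inner),1,shift=4); w=cv2.resize(w.astype(np.float32),F.I.shape[1::-1],interpolation=cv2.INTER_AREA)
    # include projected bricks
    def br(v,off=None):
        out=[]
        for i,(k,(x,y,o)) in enumerate(nom.items()):
            q=Rm(v[2])@[x,y]+v[:2]; b=[q[0],q[1],.015,v[2]+np.radians(o)]
            if off is not None: b=[b[0]+off[3*i],b[1]+off[3*i+1],.015,b[3]+off[3*i+2]]
            out.append(b)
        return out
    L0=F.labels(br([*H,YAW])); w=np.maximum(w,cv2.resize((L0>0).astype(np.float32),w.shape[::-1],interpolation=cv2.INTER_AREA)); w=(w>.5).astype(float)
    f=lambda v:F.cost(np.maximum(F.labels(br(v)),1),w)
    v,c=opt(f,[*H,YAW],[.004,.004,.03]); print(nm,"hearth",v[:2].round(4),np.degrees(v[2]).round(2),"cost",round(c,1))
    off=np.zeros(9)
    for rep in range(2):
        for i in range(3):
            def fi(d):
                o=off.copy(); o[3*i:3*i+3]=d; return F.cost(np.maximum(F.labels(br(v,o)),1),w)
            off[3*i:3*i+3],c=opt(fi,off[3*i:3*i+3],[.002,.002,.015])
    for i,k in enumerate(nom): print("  ",k,"off hearth mm",(off[3*i:3*i+2]@Rm(v[2])*1e3).round(2),"deg",np.degrees(off[3*i+2]).round(2),"world",np.round(br(v,off)[i],4))
    print("  cost",round(c,1),"slot",(v[:2]+Rm(v[2])@[-.03,.138]).round(4),"seat",(v[:2]+Rm(v[2])@[0,-.095]).round(4))
    # loose brick on the table
    b0=[.4763,-.3548,0,np.radians(18.4)]; F=Fit(img,g,roi(g,np.vstack([q[0] for q in faces(*b0)[0]]),6)); w=np.ones(F.I.shape[:2])
    x,c=opt(lambda v:F.cost(F.labels([[v[0],v[1],0,v[2]]]),w),[b0[0],b0[1],b0[3]],[.003,.003,.03]); print("  brick",x[:2].round(4),np.degrees(x[2]).round(2),round(c,1))
E
python3 hf.py
```

```text
top hearth [ 0.6003 -0.0109] -7.0 cost 216.8
   la off hearth mm [0.63 0.78] deg 1.07 world [0.6703 0.0941 0.015  1.4673]
   lb off hearth mm [-0.06 -0.48] deg 1.2 world [ 0.6332  0.0108  0.015  -0.1013]
   lc off hearth mm [-0.53  0.7 ] deg 1.01 world [0.5506 0.0483 0.015  1.4663]
  cost 151.6 slot [0.5874 0.1297] seat [ 0.5887 -0.1052]
  brick [ 0.476  -0.3554] 18.97 156.3
side hearth [ 0.6027 -0.0103] -7.23 cost 334.2
   la off hearth mm [1.24 0.4 ] deg 1.16 world [0.6736 0.094  0.015  1.4647]
   lb off hearth mm [ 0.63 -0.22] deg 1.19 world [ 0.6363  0.0114  0.015  -0.1055]
   lc off hearth mm [-0.29  0.41] deg 1.07 world [0.5534 0.0488 0.015  1.4632]
  cost 277.4 slot [0.5903 0.1304] seat [ 0.5907 -0.1046]
  brick [ 0.477  -0.3559] 18.63 139.2
```

```bash
cat > held.py <<'E'
from rend import *
import sys
G=pickle.load(open("G.pkl","rb"))
def held(nm,img,c,zb,a,lim=.0,verbose=True,laid=None,save=None):
    g=G[nm]; r=Rm(a)
    P=np.array([[-.056,-.027],[-lim,-.027],[-lim,.027],[-.056,.027]])@r.T+c
    V=np.vstack([np.c_[P,np.full(4,zb)],np.c_[P,np.full(4,zb+.032)]])
    F=Fit(img,g,roi(g,V,8)); hull=cv2.convexHull(F.poly(V)); w=cv2.fillConvexPoly(np.zeros((F.I.shape[0]*K,F.I.shape[1]*K),np.uint8),hull,1,shift=4)
    w=cv2.dilate(w,np.ones((K*7,K*7)));
    # keep only pixels on the -x side of the cut plane
    cut=np.array([[-lim,-.09],[-.2,-.09],[-.2,.09],[-lim,.09]])@r.T+c
    m=np.zeros_like(w); hull2=cv2.convexHull(F.poly(np.vstack([np.c_[cut,np.full(4,zb)],np.c_[cut,np.full(4,zb+.032)]]))); 
    m=cv2.fillConvexPoly(m,F.poly(np.c_[cut,np.full(4,zb+.032)]),1,shift=4)|cv2.fillConvexPoly(m.copy(),F.poly(np.c_[cut,np.full(4,zb)]),1,shift=4)
    w=cv2.resize((w&m).astype(np.float32),F.I.shape[1::-1],interpolation=cv2.INTER_AREA); w=(w>.9).astype(float)
    bl=laid or []
    lab=lambda v:F.labels([[v[0],v[1],v[3] if len(v)>3 else zb,v[2]]]+bl)
    x,cst=opt(lambda v:F.cost(lab(v),w),[*c,a],[.003,.003,.03])
    x4,c4=opt(lambda v:F.cost(lab(v),w),[*x,zb],[.002,.002,.01,.003])
    print(nm,"z fixed",x[:2].round(4),np.degrees(x[2]).round(2),round(cst,1),"| z free",x4[:2].round(4),np.degrees(x4[2]).round(2),x4[3].round(4),round(c4,1))
    if save:
        o=img.copy(); o=cv2.resize(o,None,fx=4,fy=4,interpolation=2)
        for P,n in faces(x[0],x[1],zb,x[2])[0]+[faces(x[0],x[1],zb,x[2])[1]]: cv2.polylines(o,[np.round((proj(g,P)+.5)*4).astype(np.int32)],True,(0,255,0),1)
        q=roi(g,V,25); cv2.imwrite(save,o[q[1]*4:q[3]*4,q[0]*4:q[2]*4][:600,:800])
    return x
if __name__=="__main__":
    a=np.radians(-6.19); u=np.array([np.cos(a),np.sin(a)]); c=np.array([.6034,.1257])-.0223*u; print("robot",c.round(4))
    for lim in(.0,.015): held("side",cv2.imread("pics/sideraw3.png"),c,.060,a,lim,save="pics/heldfit.png")
    for lim in(.015,): held("top",cv2.imread("pics/topraw3.png"),c,.060,a,lim)
E
python3 held.py
```

```text
robot [0.5812 0.1281]
side z fixed [0.5825 0.1196] -1.73 724.1 | z free [0.5322 0.1631] -17.75 0.1589 538.9
side z fixed [0.5823 0.1201] -1.87 783.9 | z free [0.5452 0.1436] -22.54 0.1276 623.0
top z fixed [0.572 0.117] -14.95 1188.6 | z free [0.5719 0.117 ] -14.96 0.061 1185.1
```

View pics/heldfit.png

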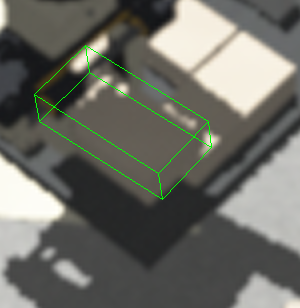

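```bash
cat > h2.py <<'E'
from held import *
a=np.radians(18.21); u=np.array([np.cos(a),np.sin(a)]); c=np.array([.4943,-.3462])-.0223*u; n=np.array([-u[1],u[0]])
print("robot2",c.round(4))
for lim in(.0,.01): x=held("side",cv2.imread("pics/sideraw2.png"),c,.1212,a,lim,save="pics/heldfit2.png"); print(" along/lat mm",((x[:2]-c)@u*1e3).round(2),((x[:2]-c)@n*1e3).round(2))
# frame 3: yaw fixed, brightness normalised (log), x,y only
a=np.radians(-6.19); u=np.array([np.cos(a),np.sin(a)]); n=np.array([-u[1],u[0]]); c=np.array([.6034,.1257])-.0223*u
img=cv2.imread("pics/sideraw3.png").astype(np.float32); im=np.log(np.minimum(img,110)+8)*40
g=G["side"]
for (s0,s1) in((-.056,-.01),(-.056,.0)):
    # score: edge contrast along lower long +y face bottom edge, and -x end bottom edge, by profile sampling
    r=Rm(a)
    def prof(P,dirv):
        out=[]
        for t in np.arange(-.012,.0121,.0005):
            q=proj(g,P+dirv*t); out.append(cv2.remap(im,q[:,0].astype(np.float32)[None],q[:,1].astype(np.float32)[None],cv2.INTER_LINEAR)[0].mean())
        return np.array(out)
    ss=np.linspace(s0,s1,40)[:,None]; N=np.r_[n,0]; U=np.r_[u,0]
    e1=np.r_[c,.060]+ss*U+.027*N; e2=np.r_[c,.060]-.056*U+np.linspace(-.022,.024,30)[:,None]*N; e3=np.r_[c,.092]+ss*U+.027*N; e4=np.r_[c,.092]-.056*U+np.linspace(-.022,.024,30)[:,None]*N
    for nme,e,d in(("bottom +y edge",e1,N),("bottom -x edge",e2,-U),("top +y edge",e3,N),("top -x edge",e4,-U)):
        p=prof(e,d); gr=np.gradient(p); t=np.arange(-.012,.0121,.0005); i=np.argsort(-abs(gr))[:4]; print(nme,"grad peaks mm",[(round(t[j]*1e3,1),round(gr[j],2)) for j in i])
E
python3 h2.py
```

```text
robot2 [ 0.4731 -0.3532]
side z fixed [ 0.4775 -0.3543] 19.35 1400.6 | z free [ 0.4775 -0.3543] 19.35 0.1212 1400.6
 along/lat mm 3.76 -2.48
side z fixed [ 0.4772 -0.3551] 19.2 1351.1 | z free [ 0.4772 -0.3551] 19.2 0.1212 1351.1
 along/lat mm 3.23 -3.1
bottom +y edge grad peaks mm [(np.float64(-1.5), np.float32(-2.12)), (np.float64(-2.0), np.float32(-2.08)), (np.float64(-1.0), np.float32(-2.08)), (np.float64(-2.5), np.float32(-1.98))]
bottom -x edge grad peaks mm [(np.float64(-2.0), np.float32(-1.33)), (np.float64(-1.5), np.float32(-1.31)), (np.float64(-2.5), np.float32(-1.27)), (np.float64(-1.0), np.float32(-1.24))]
top +y edge grad peaks mm [(np.float64(11.5), np.float32(-2.29)), (np.float64(12.0), np.float32(-2.29)), (np.float64(11.0), np.float32(-2.17)), (np.float64(10.5), np.float32(-1.95))]
top -x edge grad peaks mm [(np.float64(12.0), np.float32(-0.46)), (np.float64(11.5), np.float32(-0.42)), (np.float64(11.0), np.float32(-0.33)), (np.float64(10.5), np.float32(-0.22))]
bottom +y edge grad peaks mm [(np.float64(-1.5), np.float32(-2.15)), (np.float64(-1.0), np.float32(-2.1)), (np.float64(-2.0), np.float32(-2.07)), (np.float64(-0.5), np.float32(-1.97))]
bottom -x edge grad peaks mm [(np.float64(-2.0), np.float32(-1.33)), (np.float64(-1.5), np.float32(-1.31)), (np.float64(-2.5), np.float32(-1.27)), (np.float64(-1.0), np.float32(-1.24))]
top +y edge grad peaks mm [(np.float64(12.0), np.float32(-2.15)), (np.float64(11.5), np.float32(-2.12)), (np.float64(11.0), np.float32(-2.01)), (np.float64(10.5), np.float32(-1.85))]
top -x edge grad peaks mm [(np.float64(12.0), np.float32(-0.46)), (np.float64(11.5), np.float32(-0.42)), (np.float64(11.0), np.float32(-0.33)), (np.float64(10.5), np.float32(-0.22))]
```

View pics/heldfit2.png

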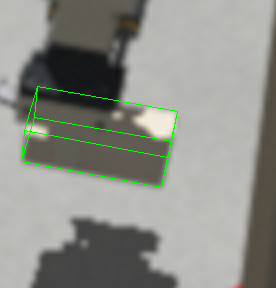

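The fit in the lift picture is good: outline (20–178, 88–186) matches the brick, side camera about 3–4 mm off the robot frame. In the slot hover the outline is shadowed, but its bottom edges are measurable. I move by the relative offset to just above the laid tops.

```bash
python3 - <<'E'
from h import *
st(); go([.6119,.1313,.078],-96.0)
E
```

```text
t 5.33 grasp [0.6055 0.1263 0.0894] xdir [-0.005 -0.002 -1.   ] y yaw -96.19 F [-0.03 -0.18 -3.32] T [ 0.11 -0.14 -0.  ] w 0.0539 q [ 0.12  0.3   1.57 -0.    1.27  1.8 ]
n 1 w/row [-0.0034  0.0052 -0.0026] world d [ 0.006   0.0049 -0.0114]
   0 [1.14, -0.55, -0.55]
```

Request:
arm_command --pt "0 0.6 -0.4 -0.4 -0.003 0.005 -0.003" --pt "0 0.3 0 0 0 0 0" --pt "0 0 0 0 0 0 0" --pt "0 0 0 0 0 0 0"

```text
t: 5.67
tcp_pos: [0.6127, 0.1301, 0.1482]
ee_rot: [-2.788, 1.564, 0.249]
wrist_force: [0.6, -0.1, -3.5]
grip_width: 0.0538
```

```bash
cat > edges.py <<'E'
from held import *
def edges(img,c,zb,a,S=(-.056,-.005)):
    """peaks (mm) of image contrast at the brick's bottom +y edge and -x edge, relative to the pose given"""
    im=np.log(np.minimum(cv2.GaussianBlur(img,(0,0),.7).astype(np.float32),110)+8)*40
    g=G["side"]; u=np.array([np.cos(a),np.sin(a),0]); n=np.array([-u[1],u[0],0]); res=[]
    t=np.arange(-.012,.0121,.00025)
    def prof(P,d): return np.array([cv2.remap(im,*[q.astype(np.float32)[None] for q in proj(g,P+d*k).T],cv2.INTER_LINEAR)[0].mean() for k in t])
    e1=np.r_[c,zb]+np.linspace(*S,40)[:,None]*u+.027*n; e2=np.r_[c,zb]-.056*u+np.linspace(-.020,.024,30)[:,None]*n
    for nm,e,d in(("+y bottom",e1,n),("-x bottom",e2,-u)):
        gr=np.gradient(cv2.GaussianBlur(prof(e,d)[:,None],(1,5),1).ravel()); pk=[j for j in range(1,len(t)-1) if abs(gr[j])>=abs(gr[j-1]) and abs(gr[j])>abs(gr[j+1])]
        pk=sorted(pk,key=lambda j:-abs(gr[j]))[:3]; print(nm,[(round(t[j]*1e3,1),round(float(gr[j]),2)) for j in pk])
E
python3 - <<'E'
from edges import *
st(); f,W,g=grab("side"); st(); cv2.imwrite("pics/sideraw4.png",f); np.save("pics/sideW4.npy",W)
p,M=pose(); gp=p+M[:,0]*.065; a=np.arctan2(M[1,1],M[0,1])+np.pi/2; u=np.array([np.cos(a),np.sin(a)]); c=gp[:2]-.0223*u; zb=gp[2]-.0259
print("robot brick",c.round(4),zb.round(4),np.degrees(a).round(2))
edges(f,c,zb,a)
B=W.reshape(-1,3); B=B[~np.isnan(B[:,0])]; d=(B[:,:2]-c)@u
v,n,e,sg=boxfit(B,[*c,zb+.016,a],zb+.004,extra=d<-.01); print("box",v[:3].round(4),np.degrees(v[3]).round(2),n)
go([.6119,.1313,.078],-96.0)
E
```

```text
t 5.67 grasp [0.6131 0.1302 0.0832] xdir [ 0.006  0.002 -1.   ] y yaw -96.04 F [ 0.61 -0.08 -3.47] T [-0.   -0.03  0.06] w 0.0538 q [0.13 0.31 1.57 0.   1.25 1.8 ]
t 5.72 grasp [0.6131 0.1302 0.0833] xdir [ 0.006  0.002 -1.   ] y yaw -96.04 F [-1.11 -0.95 -3.5 ] T [ 0.01 -0.01 -0.08] w 0.0541 q [0.13 0.31 1.57 0.   1.25 1.8 ]
robot brick [0.5909 0.1325] 0.0574 -6.04
+y bottom [(np.float64(-0.5), -0.84), (np.float64(-11.0), -0.02), (np.float64(11.3), -0.0)]
-x bottom [(np.float64(-2.5), -0.64), (np.float64(7.5), -0.02), (np.float64(9.8), -0.01)]
box [0.5931 0.1307 0.0738] -4.33 383
n 1 w/row [-0.0007 -0.0061  0.0022] world d [-0.0008  0.0012 -0.0053]
   0 [0.53, -0.11, 0.09]
```

Request:
arm_command --pt "0 0.4 -0.05 0.2 0 -0.006 0.002" --pt "0 0.2 0 0 0 0 0" --pt "0 0 0 0 0 0 0" --pt "0 0 0 0 0 0 0"

```text
t: 6.05
tcp_pos: [0.6107, 0.131, 0.1422]
ee_rot: [-1.403, 1.571, 1.634]
wrist_force: [-0.4, -1.2, -4.3]
grip_width: 0.0541
```

```bash
cat > look.py <<'E'
from edges import *
import sys
tag=sys.argv[1]; tgt=np.array([float(sys.argv[2]),float(sys.argv[3])])
st(); f,W,g=grab("side"); cv2.imwrite(f"pics/sideraw{tag}.png",f); np.save(f"pics/sideW{tag}.npy",W)
p,M=pose(); gp=p+M[:,0]*.065; a=np.arctan2(M[1,1],M[0,1])+np.pi/2; u=np.array([np.cos(a),np.sin(a)]); n=np.array([-u[1],u[0]]); c=gp[:2]-.0223*u; zb=gp[2]-.0259
print("robot brick",c.round(4),zb.round(4),np.degrees(a).round(2))
edges(f,c,zb,a)
d=tgt-gp[:2]; print("to grasp target along u",(d@u*1e3).round(2),"lat n",(d@n*1e3).round(2))
go([*tgt,.041],-96.0,n=1)
E
python3 look.py 5 .6111 .1305; python3 - <<'E'
import cv2
a=cv2.imread("pics/sideraw5.png")[140:270,130:300]; cv2.imwrite("pics/near5.png",cv2.resize(a,None,fx=4,fy=4,interpolation=2))
E
```

```text
t 6.05 grasp [0.6107 0.131  0.0772] xdir [-0.  0. -1.] y yaw -96.03 F [-0.37 -1.23 -4.3 ] T [-0.02 -0.01  0.01] w 0.0541 q [0.13 0.32 1.57 0.   1.25 1.81]
robot brick [0.5885 0.1333] 0.0513 -6.03
+y bottom [(np.float64(-0.7), -0.84), (np.float64(11.3), -0.0)]
-x bottom [(np.float64(-1.5), -0.69), (np.float64(11.0), -0.05)]
to grasp target along u 0.45 lat n -0.43
n 1 w/row [-0.0005  0.      0.0001] world d [ 0.0004 -0.0005 -0.0362]
   0 [3.62, 0.04, -0.04]
```

View pics/near5.png

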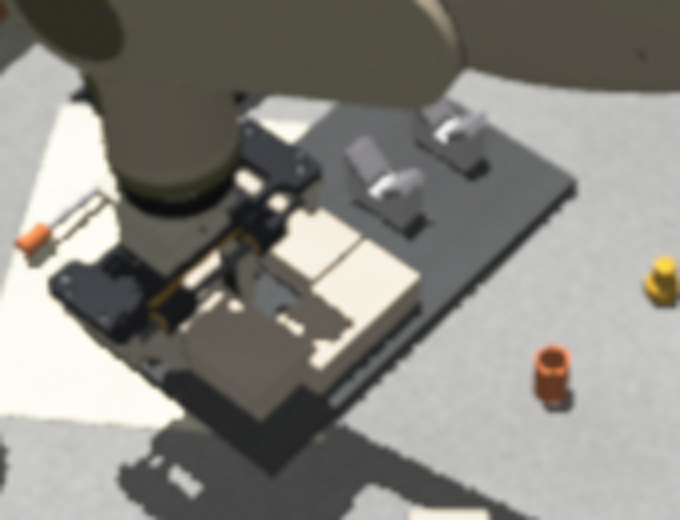

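The picture shows the brick at (260,360) over its place, laid_c at (350,310) and laid_b at (330,250) undisturbed. Lowering part-way.

Request:
arm_command --pt "0 1.0 0.05 -0.09 0 0 0" --pt "0 0.8 0 0 0 0 0" --pt "0 0.5 0 0 0 0 0" --pt "0 0 0 0 0 0 0" --pt "0 0 0 0 0 0 0"

```text
t: 6.52
tcp_pos: [0.6113, 0.1302, 0.116]
ee_rot: [0.213, 1.57, -3.034]
wrist_force: [-0.1, 0.5, -2.4]
grip_width: 0.054
```

```bash
python3 look.py 6 .6115 .1304
```

```text
t 6.52 grasp [0.6113 0.1302 0.051 ] xdir [-0.001 -0.    -1.   ] y yaw -96.03 F [-0.15  0.46 -2.42] T [ 0.05 -0.02  0.01] w 0.054 q [0.13 0.35 1.58 0.   1.21 1.8 ]
robot brick [0.5888 0.1325] 0.025 -6.03
+y bottom [(np.float64(-1.0), -0.81), (np.float64(-0.2), -0.8), (np.float64(11.5), 0.38)]
-x bottom [(np.float64(-2.0), -0.77), (np.float64(11.3), -0.01), (np.float64(9.8), -0.01)]
to grasp target along u 0.45 lat n 0.29
n 1 w/row [-0.0005  0.0012 -0.0003] world d [ 0.0004  0.0002 -0.0099]
   0 [0.99, -0.03, -0.04]
```

Request:
arm_command --pt "0 0.4 0 -0.05 0 0 0" --pt "0 0.2 0 0 0 0 0" --pt "0 0.1 0 0 0 0 0" --pt "0 0 0 0 0 0 0" --pt "0 0 0 0 0 0 0"

```text
t: 6.98
tcp_pos: [0.6121, 0.1302, 0.1087]
ee_rot: [0.167, 1.571, -3.08]
wrist_force: [0.7, 0.5, -4.0]
grip_width: 0.0538
```

```bash
python3 look.py 7 .6117 .1302
```

```text
t 6.98 grasp [0.612  0.1302 0.0437] xdir [-0. -0. -1.] y yaw -96.03 F [ 0.66  0.49 -4.02] T [ 0.02 -0.08 -0.03] w 0.0538 q [0.13 0.37 1.58 0.   1.19 1.8 ]
robot brick [0.5899 0.1325] 0.0179 -6.03
+y bottom [(np.float64(-0.7), -0.83), (np.float64(11.3), 0.75), (np.float64(-11.5), -0.03)]
-x bottom [(np.float64(-1.5), -0.79), (np.float64(10.8), -0.0)]
to grasp target along u -0.34 lat n 0.0
n 1 w/row [-0.0006  0.0003 -0.0001] world d [-0.0004  0.     -0.0028]
   0 [0.28, 0.0, 0.04]
```

Request:
arm_command --pt "0 0.2 0 0.02 0 0 0" --pt "0 0.1 0 0 0 0 0" --pt "0 0 0 0 0 0 0" --pt "0 0 0 0 0 0 0"

```text
t: 7.37
tcp_pos: [0.6124, 0.1303, 0.1066]
ee_rot: [-2.9, 1.57, 0.136]
wrist_force: [0.2, -0.5, -4.5]
grip_width: 0.0542
```

```bash
python3 look.py 8 .6117 .1302
```

```text
t 7.37 grasp [0.6125 0.1303 0.0416] xdir [ 0.001  0.    -1.   ] y yaw -96.03 F [ 0.24 -0.54 -4.53] T [-0.   -0.03 -0.  ] w 0.0542 q [0.13 0.37 1.58 0.   1.19 1.8 ]
robot brick [0.5903 0.1327] 0.0157 -6.03
+y bottom [(np.float64(-1.0), -0.82), (np.float64(-0.2), -0.81), (np.float64(11.0), 0.77)]
-x bottom [(np.float64(-2.0), -0.75), (np.float64(10.0), -0.02), (np.float64(8.5), -0.02)]
to grasp target along u -0.79 lat n -0.21
n 1 w/row [-0.0005 -0.0012  0.0003] world d [-0.0007 -0.0001 -0.0006]
   0 [0.06, 0.02, 0.07]
```

Request:
arm_command --pt "0 0 0.01 0.08 0 0 0" --pt "0 0.08 0 0 0 0 0" --pt "0 0.05 0 0 0 0 0" --pt "0 0.05 0 0 0 0 0" --pt "0 0 0 0 0 0 0"

```text
t: 7.83
tcp_pos: [0.6118, 0.1303, 0.1065]
ee_rot: [-2.993, 1.569, 0.043]
wrist_force: [-0.7, 0.3, -2.7]
grip_width: 0.054
```

```bash
python3 look.py 9 .6117 .1302
```

```text
t 7.83 grasp [0.612  0.1304 0.0415] xdir [ 0.002  0.    -1.   ] y yaw -96.03 F [-0.73  0.29 -2.69] T [ 0.07 -0.02 -0.  ] w 0.054 q [ 0.13  0.37  1.59 -0.    1.19  1.8 ]
robot brick [0.5898 0.1327] 0.0156 -6.02
+y bottom [(np.float64(-0.5), -0.82), (np.float64(-1.2), -0.82), (np.float64(11.0), 0.75)]
-x bottom [(np.float64(-2.0), -0.76), (np.float64(11.5), 0.02), (np.float64(9.5), -0.01)]
to grasp target along u -0.29 lat n -0.2
n 1 w/row [-0.0004 -0.002   0.0003] world d [-0.0002 -0.0002 -0.0005]
   0 [0.05, 0.02, 0.02]
```

Request:
arm_command --pt "0 0.12 0 0.02 0 0 0" --pt "0 0.12 0 0 0 0 0" --pt "0 0.12 0 0 0 0 0"

```text
t: 8.13
tcp_pos: [0.6124, 0.1305, 0.1064]
ee_rot: [-3.097, 1.567, -0.061]
wrist_force: [-7.5, -0.5, 9.0]
grip_width: 0.0536
```

```bash
python3 look.py 10 .6117 .1302
```

```text
t 8.13 grasp [0.6126 0.1305 0.0414] xdir [ 0.003 -0.    -1.   ] y yaw -96.01 F [-7.5  -0.54  8.97] T [-0.4   1.27 -0.16] w 0.0536 q [ 0.13  0.37  1.59 -0.    1.19  1.8 ]
robot brick [0.5905 0.1328] 0.0155 -6.01
+y bottom [(np.float64(-0.5), -0.82), (np.float64(-1.5), -0.8), (np.float64(10.5), 0.76)]
-x bottom [(np.float64(-1.7), -0.77), (np.float64(10.3), -0.01), (np.float64(11.8), 0.0)]
to grasp target along u -0.94 lat n -0.32
n 1 w/row [-0.0001 -0.0034  0.0002] world d [-0.0007 -0.0002 -0.0004]
   0 [0.04, 0.03, 0.07]
```

Request:
arm_command --pt "0 -0.1 0 0.08 0 -0.003 0" --pt "0 0 0.02 0.08 0 0 0" --pt "0 0 0 0 0 0 0" --pt "0 0 0 0 0 0 0"

```text
t: 8.52
tcp_pos: [0.6108, 0.1305, 0.1068]
ee_rot: [-2.6, 1.57, 0.437]
wrist_force: [-0.1, 0.1, -3.3]
grip_width: 0.054
```

```bash
python3 look.py 11 .6117 .1302
```

```text
t 8.52 grasp [0.6108 0.1305 0.0418] xdir [ 0.001  0.    -1.   ] y yaw -96.01 F [-0.09  0.06 -3.32] T [ 0.06 -0.1  -0.04] w 0.054 q [0.13 0.36 1.59 0.   1.19 1.8 ]
robot brick [0.5885 0.1328] 0.0157 -6.01
+y bottom [(np.float64(-0.7), -0.82), (np.float64(0.0), -0.79), (np.float64(11.3), 0.74)]
-x bottom [(np.float64(-2.0), -0.79), (np.float64(11.5), 0.11)]
to grasp target along u 1.05 lat n -0.17
n 1 w/row [-0.0001 -0.0004  0.0004] world d [ 0.0011 -0.0003 -0.0006]
   0 [0.06, 0.02, -0.11]
```

Request:
arm_command --pt "0 0 0.05 -0.05 0 0 0" --pt "0 0.05 0 0 0 0 0" --pt "0.6 0 0 0 0 0 0" --pt "0.75 0 0 0 0 0 0" --pt "0.75 0 0 0 0 0 0" --pt "0.75 0 0 0 0 0 0" --pt "0.75 -1 0 0 0 0 0" --pt "0.75 -2.5 0 0 0 0 0" --pt "0.75 -3.5 0 0 0 0 0" --pt "0.75 -3.5 0 0 0 0 0" --pt "0.8 -2 0 0 0 0 0" --pt "0.8 0 0 0 0 0 0"

```text
t: 9.57
tcp_pos: [0.6103, 0.1295, 0.2382]
ee_rot: [0.074, 1.569, 3.11]
wrist_force: [0.4, 0.3, 1.0]
grip_width: 0.074
```

```bash
python3 - <<'E'
from h import *
st(); go([.477,.325,.15],-105.5)
E
```

```text
t 9.57 grasp [0.6102 0.1295 0.1732] xdir [-0.002  0.    -1.   ] y yaw -96.02 F [0.36 0.35 1.04] T [ 0.07 -0.04  0.01] w 0.074 q [0.13 0.23 1.49 0.   1.42 1.8 ]
n 6 w/row [ 0.0276  0.0003 -0.    ] world d [-0.1333  0.1955 -0.0232]
   0 [0.39, -3.01, 2.55]
   1 [0.39, -2.94, 2.63]
   2 [0.39, -2.86, 2.71]
   3 [0.39, -2.79, 2.79]
   4 [0.39, -2.71, 2.87]
   5 [0.39, -2.63, 2.94]
```

Request:
arm_command --pt "1 0 -1.5 1.3 0.028 0 0" --pt "1 0 -3.0 2.6 0.028 0 0" --pt "1 0 -2.9 2.7 0.028 0 0" --pt "1 0 -2.8 2.8 0.028 0 0" --pt "1 0.4 -2.7 2.8 0.028 0 0" --pt "1 0.4 -2.6 2.8 0.028 0 0" --pt "1 0 -1 1 0 0 0" --pt "1 0 0 0 0 0 0" --pt "1 0 0 0 0 0 0"

```text
t: 10.32
tcp_pos: [0.4801, 0.3275, 0.2306]
ee_rot: [-2.777, 1.565, 0.079]
wrist_force: [0.8, -0.4, -0.4]
grip_width: 0.0929
```

```bash
cat > lb.py <<'E'
from rend import *
G=pickle.load(open("G.pkl","rb"))
nom4={"la":(.0575,.1105,90),"lb":(.0285,.0245,0),"lc":(-.0575,.0535,90),"new":(-.0285,.1395,0)}
def run(nm,img,free=True):
    g=G[nm]; H=np.array([.602,-.0104]) if nm=="top" else np.array([.6049,-.0102]); Y=np.radians(-6)
    def br(v,off):
        return [[*(Rm(v[2])@[x,y]+v[:2]+off[3*i:3*i+2]),.015,v[2]+np.radians(o)+off[3*i+2]] for i,(k,(x,y,o)) in enumerate(nom4.items())]
    reg=np.array([[-.098,-.006],[.098,-.006],[.098,.173],[-.098,.173]])@Rm(Y).T+H; reg=np.c_[reg,np.full(4,.015)]
    F=Fit(img,g,roi(g,np.vstack([reg,reg+[0,0,.032]]),3)); off=np.zeros(12); v=np.array([*H,Y])
    w=cv2.fillConvexPoly(np.zeros((F.I.shape[0]*K,F.I.shape[1]*K),np.uint8),F.poly(reg),1,shift=4)|(F.labels(br(v,off))>0).astype(np.uint8)
    w=(cv2.resize(w.astype(np.float32),F.I.shape[1::-1],interpolation=cv2.INTER_AREA)>.6).astype(float)
    cost=lambda v,o:F.cost(np.maximum(F.labels(br(v,o)),1),w)
    v,c=opt(lambda q:cost(q,off),v,[.003,.003,.02]); print(nm,"H",v[:2].round(4),np.degrees(v[2]).round(2),"cost",round(c,1))
    for rep in range(2):
        for i in range(4):
            def fi(d): o=off.copy(); o[3*i:3*i+3]=d; return cost(v,o)
            off[3*i:3*i+3],c=opt(fi,off[3*i:3*i+3],[.0015,.0015,.01])
    for i,k in enumerate(nom4): print("  ",k,"off mm",(off[3*i:3*i+2]@Rm(v[2])*1e3).round(2),"deg",np.degrees(off[3*i+2]).round(2))
    print("  slot",(v[:2]+Rm(v[2])@[-.0285,.1395]).round(4),"cost",round(c,1))
E
python3 - <<'E'
from lb import *
st(); go([.476,.326,.03],-105.5)
for nm in("top","side"):
    f,W,g=grab(nm); np.save(f"pics/{nm}W12.npy",W); cv2.imwrite(f"pics/{nm}raw12.png",f); run(nm,f)
a=cv2.imread("pics/topraw12.png")[110:230,180:330]; b=cv2.imread("pics/sideraw12.png")[120:280,120:320]
cv2.imwrite("pics/placed.png",np.hstack([cv2.resize(a,(400,320),interpolation=2),cv2.resize(b,(400,320),interpolation=2)]))
E
```

```text
t 10.32 grasp [0.4805 0.3275 0.1656] xdir [ 0.006  0.    -1.   ] y yaw -106.38 F [ 0.79 -0.41 -0.44] T [ 0.06  0.01 -0.05] w 0.0929 q [ 0.51  0.12  1.63 -0.    1.38  2.37]
n 4 w/row [-0.0039 -0.0013  0.0005] world d [-0.0041 -0.0015 -0.1356]
   0 [3.39, 0.07, 0.11]
   1 [3.39, 0.07, 0.1]
   2 [3.39, 0.07, 0.1]
   3 [3.39, 0.06, 0.09]
top H [ 0.6025 -0.0105] -5.68 cost 189.3
   la off mm [-0.06  0.19] deg -0.71
   lb off mm [-0.01 -0.34] deg -0.26
   lc off mm [ 0.09 -0.18] deg -0.28
   new off mm [-0.11  0.29] deg 0.15
  slot [0.5879 0.1312] cost 175.2
side H [0.62   0.0083] -1.63 cost 1295.0
   la off mm [-5.2  -4.63] deg -1.71
   lb off mm [-9.05 -7.69] deg 13.59
   lc off mm [-1.28 -1.53] deg 0.88
   new off mm [-42.58   4.9 ] deg 18.21
  slot [0.5954 0.1486] cost 1254.0
```

View pics/placed.png

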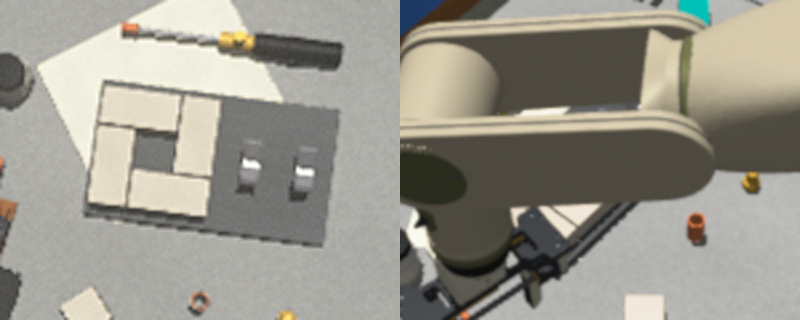

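Top half (left) shows all four bricks in pinwheel; the fit puts the new brick within 0.3 mm and 0.2° of its place relative to the others. Side view is blocked by the arm, so its fit is void. Now the drier.

Request:
arm_command --pt "1 2.0 0.1 0.2 -0.008 -0.003 0" --pt "1 3.3 0.1 0.1 -0.008 -0.003 0" --pt "1 3.3 0 0.1 0 0 0" --pt "1 2.0 0 0 0 0 0" --pt "1 0 0 0 0 0 0" --pt "1 0 0 0 0 0 0"

```text
t: 10.92
tcp_pos: [0.4847, 0.319, 0.1245]
ee_rot: [-2.395, 1.562, 0.466]
wrist_force: [-0.3, -0.9, 0.3]
grip_width: 0.0931
```

```bash
python3 - <<'E'
from h import *
st(); go([.4762,.3263,.0295],-105.5)
E
```

```text
t 10.92 grasp [0.4852 0.3193 0.0595] xdir [ 0.008  0.004 -1.   ] y yaw -106.09 F [-0.31 -0.95  0.34] T [ 0.16 -0.02 -0.05] w 0.0931 q [ 0.49  0.23  1.72 -0.    1.19  2.35]
n 1 w/row [-0.0102 -0.0062  0.0057] world d [-0.0085  0.0073 -0.03  ]
   0 [2.99, -0.45, 1.04]
```

Request:
arm_command --pt "1 0 -0.45 1.0 -0.01 -0.006 0.006" --pt "1 1.0 0 0 0 0 0" --pt "1 1.2 0 0 0 0 0" --pt "1 0 0 0 0 0 0" --pt "1 0 0 0 0 0 0"

```text
t: 11.33
tcp_pos: [0.4797, 0.3267, 0.1063]
ee_rot: [-2.46, 1.564, 0.409]
wrist_force: [0.4, 1.1, -0.5]
grip_width: 0.0933
```

```bash
python3 - <<'E'
from h import *
st(); go([.4762,.3263,.0295],-105.5)
E
```

```text
t 11.33 grasp [0.4801 0.3269 0.0413] xdir [ 0.006  0.003 -1.   ] y yaw -105.61 F [ 0.42  1.12 -0.48] T [ 0.04  0.   -0.04] w 0.0933 q [ 0.51  0.25  1.73 -0.    1.16  2.35]
n 1 w/row [-0.0019 -0.0054  0.0044] world d [-0.0035 -0.0004 -0.0118]
   0 [1.18, 0.14, 0.33]
```

Request:
arm_command --pt "1 0.7 0.1 0.3 -0.002 -0.005 0.004" --pt "1 0.4 0 0.1 0 0 0" --pt "1 0 0 0 0 0 0" --pt "1 0 0 0 0 0 0" --grip_force 15

```text
t: 11.67
tcp_pos: [0.4757, 0.3275, 0.0952]
ee_rot: [-2.316, 1.569, 0.556]
wrist_force: [-0.3, -0.3, -0.0]
grip_width: 0.0929
```

```bash
python3 - <<'E'
from h import *
st(); go([.4762,.3263,.0295],-105.5)
E
```

```text
t 11.67 grasp [0.4758 0.3275 0.0302] xdir [ 0.001  0.001 -1.   ] y yaw -105.45 F [-0.29 -0.28 -0.03] T [ 0.05  0.02 -0.02] w 0.0929 q [0.51 0.27 1.73 0.   1.14 2.35]
n 1 w/row [ 0.0009 -0.0011  0.0012] world d [ 0.0005 -0.0012 -0.0007]
   0 [0.07, 0.1, -0.08]
```

Request:
arm_command --pt "0.7 0.05 0.1 -0.05 0 0 0" --pt "0.55 0 0 0 0 0 0" --pt "0.5 0 0 0 0 0 0" --pt "0.45 0 0 0 0 0 0" --pt "0.4 0 0 0 0 0 0" --pt "0.4 0 0 0 0 0 0" --pt "0.4 0 0 0 0 0 0" --pt "0.4 0 0 0 0 0 0"

```text
t: 12.33
tcp_pos: [0.4765, 0.3264, 0.0956]
ee_rot: [-2.387, 1.568, 0.485]
wrist_force: [-1.5, -3.6, 1.5]
grip_width: 0.0443
```

```bash
python3 - <<'E'
from h import *
st()
E
```

```text
t 12.33 grasp [0.4767 0.3265 0.0306] xdir [ 0.003  0.001 -1.   ] y yaw -105.45 F [-1.51 -3.59  1.47] T [-0.55  0.23  0.02] w 0.0443 q [ 0.51  0.26  1.73 -0.    1.14  2.35]
```

Request:
arm_command --pt "0.4 0 0.05 0 0 0 0" --pt "0.2 0 0 0 0 0 0" --pt "0 0 0 0 0 0 0" --pt "0 0 0 0 0 0 0" --pt "0 0 0 0 0 0 0" --grip_force 15

```text
t: 12.75
tcp_pos: [0.4763, 0.326, 0.0955]
ee_rot: [-2.35, 1.568, 0.522]
wrist_force: [0.5, -0.1, -0.1]
grip_width: 0.0435
```

```bash
python3 - <<'E'
from h import *
st()
E
```

```text
t 12.75 grasp [0.4765 0.3261 0.0305] xdir [ 0.003  0.002 -1.   ] y yaw -105.44 F [ 0.55 -0.14 -0.1 ] T [ 0.11 -0.01  0.07] w 0.0435 q [0.51 0.26 1.74 0.   1.14 2.35]
```

Request:
arm_command --pt "0 -0.5 0 0 0 0 0" --pt "0 -1.5 0 0 0 0 0" --pt "0 -3 0 0 0 0 0" --pt "0 -3.5 0 0 0 0 0" --pt "0 -3 0 0 0 0 0" --pt "0 -1 0 0 0 0 0" --pt "0 0 0 0 0 0 0"

```text
t: 13.33
tcp_pos: [0.4724, 0.3237, 0.2208]
ee_rot: [0.79, 1.561, -2.621]
wrist_force: [0.6, -0.7, -2.8]
grip_width: 0.0435
```

```bash
python3 - <<'E'
from h import *
st(); go([.592,-.1035,.16],-6,n=22)
E
```

```text
t 13.33 grasp [0.4718 0.3234 0.1558] xdir [-0.008 -0.005 -1.   ] y yaw -105.45 F [ 0.56 -0.72 -2.82] T [ 0.06 -0.01 -0.01] w 0.0435 q [ 0.51  0.12  1.65 -0.    1.38  2.35]
n 22 w/row [ 0.0639  0.     -0.0005] world d [ 0.1196 -0.4272  0.0042]
   0 [-0.01, 1.73, -1.04]
   1 [-0.01, 1.66, -1.15]
   2 [-0.02, 1.58, -1.25]
   3 [-0.02, 1.5, -1.35]
   4 [-0.02, 1.41, -1.44]
   5 [-0.02, 1.31, -1.53]
   6 [-0.02, 1.21, -1.61]
   7 [-0.02, 1.11, -1.69]
   8 [-0.02, 1.0, -1.75]
   9 [-0.02, 0.88, -1.81]
   10 [-0.02, 0.76, -1.87]
   11 [-0.02, 0.64, -1.91]
   12 [-0.02, 0.52, -1.95]
   13 [-0.02, 0.4, -1.98]
   14 [-0.02, 0.27, -2.0]
   15 [-0.02, 0.14, -2.01]
   16 [-0.02, 0.01, -2.02]
   17 [-0.02, -0.12, -2.01]
   18 [-0.02, -0.25, -2.0]
   19 [-0.02, -0.37, -1.98]
   20 [-0.02, -0.5, -1.95]
   21 [-0.02, -0.62, -1.92]
```

Request:
arm_command --pt "0 0 0 0 -0.05 0 0" --pt "0 0 0 0 -0.1 0 0" --pt "0 0 0 0 -0.1 0 0" --pt "0 0 0 0 -0.1 0 0" --pt "0 0 0 0 -0.1 0 0" --pt "0 0 0 0 -0.1 0 0" --pt "0 0 0 0 -0.1 0 0" --pt "0 0 0 0 -0.1 0 0" --pt "0 0 0 0 -0.1 0 0" --pt "0 0 0 0 -0.1 0 0" --pt "0 0 0 0 -0.1 0 0" --pt "0 0 0 0 -0.05 0 0"

```text
t: 14.33
tcp_pos: [0.4645, 0.3191, 0.1952]
ee_rot: [-0.366, 1.534, -2.625]
wrist_force: [0.9, 0.7, -2.5]
grip_width: 0.0435
```

```bash
python3 - <<'E'
from h import *
st(); go([.592,-.1035,.16],-6,n=16)
E
```

```text
t 14.33 grasp [0.4624 0.3179 0.1302] xdir [-0.032 -0.018 -0.999] y yaw -39.45 F [ 0.9   0.69 -2.5 ] T [-0.04 -0.02  0.02] w 0.0435 q [ 0.51  0.14  1.68 -0.    1.36  1.2 ]
n 16 w/row [-0.0365  0.0019  0.0014] world d [ 0.1275 -0.4226  0.0298]
   0 [-0.16, 2.29, 1.54]
   1 [-0.16, 2.23, 1.62]
   2 [-0.16, 2.17, 1.7]
   3 [-0.16, 2.11, 1.78]
   4 [-0.16, 2.04, 1.85]
   5 [-0.16, 1.97, 1.93]
   6 [-0.17, 1.9, 2.0]
   7 [-0.17, 1.83, 2.07]
   8 [-0.17, 1.75, 2.13]
   9 [-0.17, 1.67, 2.19]
   10 [-0.17, 1.59, 2.25]
   11 [-0.17, 1.51, 2.31]
   12 [-0.18, 1.43, 2.36]
   13 [-0.18, 1.34, 2.41]
   14 [-0.18, 1.25, 2.46]
   15 [-0.18, 1.16, 2.5]
```

Request:
arm_command --pt "0 -0.6 1.2 0.8 -0.036 0.004 0.003" --pt "0 -0.6 2.2 1.6 -0.036 0.004 0.003" --pt "0 -0.4 2.2 1.7 -0.036 0.004 0.003" --pt "0 -0.4 2.1 1.8 -0.036 0.004 0.003" --pt "0 -0.4 2.0 1.9 -0.036 0.004 0.003" --pt "0 -0.4 1.9 1.9 -0.036 0.004 0.003" --pt "0 -0.4 1.9 2.0 -0.036 0.004 0.003" --pt "0 -0.4 1.8 2.1 -0.036 0.004 0.003"

```text
t: 15.0
tcp_pos: [0.5172, 0.1165, 0.212]
ee_rot: [-0.753, 1.549, -2.698]
wrist_force: [0.7, 0.7, -2.4]
grip_width: 0.0438
```

```bash
python3 - <<'E'
from h import *
st(); go([.592,-.1035,.16],-6,n=9)
E
```

```text
t 15.0 grasp [0.5159 0.1159 0.147 ] xdir [-0.02  -0.009 -1.   ] y yaw -21.43 F [ 0.71  0.71 -2.4 ] T [-0.01 -0.06  0.05] w 0.0438 q [ 0.13  0.02  1.77 -0.01  1.37  0.5 ]
n 9 w/row [-0.0299  0.0015  0.0019] world d [ 0.0748 -0.22    0.013 ]
   0 [-0.14, 1.66, 1.97]
   1 [-0.14, 1.61, 2.02]
   2 [-0.14, 1.54, 2.07]
   3 [-0.14, 1.48, 2.11]
   4 [-0.14, 1.42, 2.16]
   5 [-0.14, 1.35, 2.2]
   6 [-0.14, 1.29, 2.24]
   7 [-0.14, 1.22, 2.28]
   8 [-0.14, 1.15, 2.31]
```

Request:
arm_command --pt "0 -0.4 1.7 2.0 -0.03 0.003 0.003" --pt "0 -0.4 1.6 2.0 -0.03 0.003 0.003" --pt "0 -0.4 1.5 2.05 -0.03 0.003 0.003" --pt "0 -0.4 1.5 2.1 -0.03 0.003 0.003" --pt "0 -0.4 1.4 2.15 -0.03 0.003 0.003" --pt "0 -0.4 1.3 2.2 -0.03 0.003 0.003" --pt "0 -0.4 1.3 2.2 -0.03 0.003 0.003" --pt "0 -0.3 1.0 1.6 -0.03 0.003 0.002" --pt "0 -0.2 0.4 0.7 -0.02 0 0" --pt "0 -0.2 0 0 0 0 0"

```text
t: 15.83
tcp_pos: [0.5807, -0.0941, 0.2231]
ee_rot: [-1.992, 1.551, 2.617]
wrist_force: [0.8, 0.2, -2.8]
grip_width: 0.0438
```

```bash
python3 - <<'E'
from h import *
st(); go([.592,-.1035,.12],-6)
E
```

```text
t 15.83 grasp [ 0.5796 -0.0935  0.1581] xdir [-0.018  0.01  -1.   ] y yaw -5.96 F [ 0.84  0.22 -2.85] T [-0.01 -0.09  0.  ] w 0.0438 q [-0.25  0.16  1.6   0.01  1.4  -0.15]
n 2 w/row [ 0.0003 -0.0041  0.0092] world d [ 0.0113 -0.0094 -0.0381]
   0 [1.89, 0.64, 0.42]
   1 [1.9, 0.63, 0.42]
```

Request:
arm_command --pt "0 1.2 0.6 0.4 0 -0.004 0.009" --pt "0 1.5 0.6 0.4 0 -0.004 0.009" --pt "0 0.6 0 0 0 0 0" --pt "0 -0.1 0 0 0 0 0" --pt "0 -0.1 0 0 0 0 0"

```text
t: 16.25
tcp_pos: [0.5881, -0.1013, 0.1834]
ee_rot: [-1.808, 1.56, 2.797]
wrist_force: [0.5, 0.2, -2.3]
grip_width: 0.0436
```

```bash
python3 - <<'E'
from h import *
st(); go([.592,-.1035,.12],-6)
for nm in("top","side"):
    f,W,g=grab(nm); np.save(f"pics/{nm}W13.npy",W); cv2.imwrite(f"pics/{nm}raw13.png",f)
st()
a=cv2.imread("pics/topraw13.png")[110:230,180:330]; b=cv2.imread("pics/sideraw13.png")[80:240,160:360]
cv2.imwrite("pics/dhover.png",np.hstack([cv2.resize(a,(400,320),interpolation=2),cv2.resize(b,(400,320),interpolation=2)]))
E
```

```text
t 16.25 grasp [ 0.5875 -0.101   0.1184] xdir [-0.01   0.004 -1.   ] y yaw -6.19 F [ 0.55  0.18 -2.25] T [-0.02 -0.09 -0.03] w 0.0436 q [-0.26  0.22  1.62  0.    1.32 -0.15]
n 1 w/row [-0.0033 -0.0025  0.0104] world d [ 0.0039 -0.0022  0.0016]
   0 [-0.16, 0.41, 0.18]
t 16.35 grasp [ 0.588  -0.1011  0.1194] xdir [-0.009  0.003 -1.   ] y yaw -6.17 F [ 0.27  0.19 -2.65] T [ 0.02 -0.15 -0.03] w 0.0437 q [-0.26  0.21  1.62  0.    1.32 -0.15]
```

View pics/dhover.png

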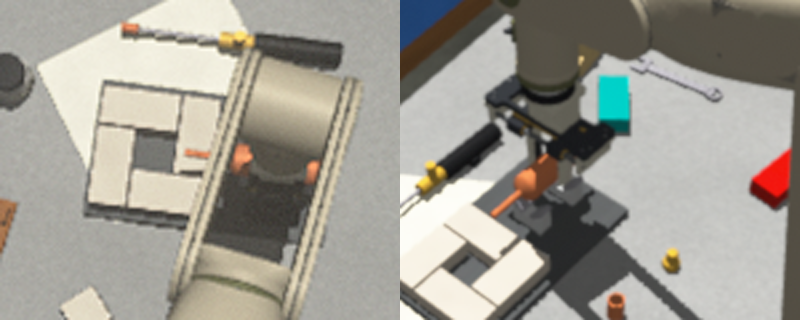

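Both views show the drier level in the jaws, long stub over the bricks: tip at (187,153) in the top crop and (495,212) in the side crop. Next I measure its position along the rest from the tip.

```bash
cat > tip.py <<'E'
from rend import *
G=pickle.load(open("G.pkl","rb"))
def tip(nm,img,c,zax,yaw,r=.005,rng=(.085,.15),back=False):
    g=G[nm]; T=g["camera_from_world"]; C=-T[:3,:3].T@T[:3,3]; s=-1 if back else 1
    u=s*np.array([np.cos(yaw),np.sin(yaw),0]); c=np.r_[c,zax]; vd=C-(c+u*.1); vd-=u*(vd@u); vd/=np.linalg.norm(vd); lat=np.cross(u,vd)
    im=cv2.GaussianBlur(img,(0,0),.6).astype(np.float32); im=im[...,2]-im[...,0]
    S=lambda P:cv2.remap(im,*[q.astype(np.float32)[None] for q in proj(g,P).T],cv2.INTER_LINEAR)[0]
    offs=np.arange(-.015,.0151,.0005); tt=np.linspace(.098,.115,20)
    lp=np.array([S(c+u*tt[:,None]+lat*o+vd*r*.0).mean() for o in offs]); lp=np.maximum(lp-np.median(np.sort(lp)[:20]),0); lo=(lp*offs).sum()/lp.sum()
    t=np.arange(*rng,.00025); pr=np.mean([S(c+u*t[:,None]+lat*(lo+d)+vd*r*.9) for d in(-.001,0,.001)],0)
    hi=np.median(pr[:int(.02/.00025)]); lw=np.median(pr[-int(.01/.00025):]); k=np.where(pr>(hi+lw)/2)[0].max()
    P=c+u*t[k]+lat*lo
    print(nm,"tip t mm",round(t[k]*1e3,1),"lat mm",round(lo*1e3,1),"lat dir",lat.round(2),"tip xyz",P.round(4),"hi/lo",hi.round(0),lw.round(0)); return P
E
python3 - <<'E'
from tip import *
print("initial (barrel centre should give t=125)")
tip("top",cv2.imread("pics/topraw0.png"),[.4762,.3262],.028,np.radians(-15.5)); tip("side",cv2.imread("pics/sideraw0.png"),[.4776,.3240],.028,np.radians(-15.5))
print("now"); 
for nm,H in(("top",[.6025,-.0105]),("side",[.6049,-.0102])):
    P=tip(nm,cv2.imread(f"pics/{nm}raw13.png"),[.5880,-.1011],.117,np.radians(83.83))
    h=Rm(np.radians(-5.95)).T@(P[:2]-H); print("   tip in hearth",h.round(4),"(seated: y .030)")
E
```

```text
initial (barrel centre should give t=125)
top tip t mm 125.0 lat mm 0.6 lat dir [-0.26 -0.94 -0.23] tip xyz [0.5965 0.2923 0.0279] hi/lo 108.0 7.0
side tip t mm 125.8 lat mm -1.8 lat dir [-0.26 -0.95  0.18] tip xyz [0.5992 0.2921 0.0277] hi/lo 140.0 3.0
now
top tip t mm 127.5 lat mm -2.5 lat dir [ 0.98 -0.11  0.16] tip xyz [0.5992 0.0259 0.1166] hi/lo 96.0 4.0
   tip in hearth [-0.007   0.0359] (seated: y .030)
side tip t mm 127.5 lat mm 0.3 lat dir [ 0.84 -0.09  0.53] tip xyz [0.6019 0.0256 0.1171] hi/lo 134.0 19.0
   tip in hearth [-0.0067  0.0353] (seated: y .030)
```

```bash
python3 - <<'E'
from h import *
st(); go([.5940,-.1070,.086],-6.0,n=3)
E
```

```text
t 16.35 grasp [ 0.588  -0.1011  0.1194] xdir [-0.009  0.003 -1.   ] y yaw -6.17 F [ 0.27  0.19 -2.65] T [ 0.02 -0.15 -0.03] w 0.0437 q [-0.26  0.21  1.62  0.    1.32 -0.15]
n 3 w/row [-0.001  -0.0008  0.003 ] world d [ 0.0054 -0.0057 -0.0334]
   0 [1.11, 0.21, 0.17]
   1 [1.11, 0.21, 0.17]
   2 [1.11, 0.2, 0.17]
```

Request:
arm_command --pt "0 0.8 0.3 0.2 -0.001 -0.001 0.003" --pt "0 1.0 0.3 0.2 -0.001 -0.001 0.003" --pt "0 0.6 0.2 0.1 -0.001 -0.001 0.003" --pt "0 -0.1 0 0 0 0 0" --pt "0 -0.15 0 0 0 0 0"

```text
t: 16.77
tcp_pos: [0.5975, -0.1069, 0.1627]
ee_rot: [1.271, 1.566, -0.403]
wrist_force: [-0.4, -0.1, -3.4]
grip_width: 0.0432
```

```bash
cat > dl.py <<'E'
from tip import *
import sys
st(); s=ctrl.read_state(); p,M=pose(s); gp=p+M[:,0]*.065; yw=np.arctan2(M[1,1],M[0,1])
for nm,H in(("top",[.6025,-.0105]),("side",[.6049,-.0102])):
    f,W,g=grab(nm); cv2.imwrite(f"pics/{nm}raw{sys.argv[1]}.png",f); np.save(f"pics/{nm}W{sys.argv[1]}.npy",W)
    P=tip(nm,f,gp[:2],gp[2]-.0025,yw+np.pi/2)
    h=Rm(np.radians(-5.95)).T@(P[:2]-H); print("   tip in hearth",h.round(4),"(seated: 0, .030)")
st()
E
python3 dl.py 14
```

```text
t 16.77 grasp [ 0.5978 -0.107   0.0977] xdir [ 0.004 -0.002 -1.   ] y yaw -5.92 F [-0.41 -0.12 -3.4 ] T [ 0.05 -0.12 -0.04] w 0.0432 q [-0.26  0.25  1.61 -0.    1.27 -0.16]
top tip t mm 126.8 lat mm -1.8 lat dir [ 0.98 -0.1   0.16] tip xyz [0.6091 0.0192 0.0949] hi/lo 92.0 16.0
   tip in hearth [0.0035 0.0303] (seated: 0, .030)
side tip t mm 127.5 lat mm 1.3 lat dir [ 0.85 -0.09  0.52] tip xyz [0.612  0.0197 0.0958] hi/lo 132.0 20.0
   tip in hearth [0.004  0.0305] (seated: 0, .030)
t 16.87 grasp [ 0.5981 -0.107   0.0984] xdir [ 0.005 -0.002 -1.   ] y yaw -5.91 F [-0.02  0.23 -1.77] T [-0.05 -0.08  0.03] w 0.044 q [-0.26  0.25  1.61 -0.    1.27 -0.16]
```

Request:
arm_command --pt "0 0.6 -0.35 0 0 0 -0.005" --pt "0 0.8 -0.05 0 0 0 0" --pt "0 0.5 0 0 0 0 0" --pt "0 -0.1 0 0 0 0 0" --pt "0 -0.1 0 0 0 0 0"

```text
t: 17.28
tcp_pos: [0.5935, -0.1065, 0.1451]
ee_rot: [0.294, 1.569, -1.38]
wrist_force: [-0.0, -0.4, -2.9]
grip_width: 0.0438
```

```bash
python3 dl.py 15
```

```text
t 17.28 grasp [ 0.5935 -0.1066  0.0801] xdir [ 0.    -0.002 -1.   ] y yaw -5.92 F [-0.04 -0.41 -2.86] T [-0.05 -0.06 -0.01] w 0.0438 q [-0.26  0.26  1.63 -0.    1.24 -0.16]
top tip t mm 126.3 lat mm -1.5 lat dir [ 0.98 -0.1   0.16] tip xyz [0.6051 0.0191 0.0773] hi/lo 97.0 23.0
   tip in hearth [-0.0005  0.0297] (seated: 0, .030)
side tip t mm 127.3 lat mm 0.9 lat dir [ 0.85 -0.09  0.51] tip xyz [0.6074 0.0198 0.078 ] hi/lo 132.0 19.0
   tip in hearth [-0.0006  0.0301] (seated: 0, .030)
t 17.38 grasp [ 0.5938 -0.1067  0.0805] xdir [ 0.001 -0.002 -1.   ] y yaw -5.92 F [ 0.12 -0.47 -2.22] T [-0.   -0.08  0.01] w 0.0439 q [-0.26  0.26  1.63 -0.    1.24 -0.16]
```

Request:
arm_command --pt "0 0.4 0 0 0 0 0" --pt "0 0.2 0 0 0 0 0" --pt "0 0 0 0 0 0 0" --pt "0 0 0 0 0 0 0" --grip_force 18

```text
t: 17.72
tcp_pos: [0.5943, -0.1067, 0.1398]
ee_rot: [0.956, 1.567, -0.719]
wrist_force: [0.5, 0.6, -2.7]
grip_width: 0.0438
```

```bash
python3 -c "
from h import *
st()"
```

```text
t 17.72 grasp [ 0.5945 -0.1069  0.0748] xdir [ 0.002 -0.002 -1.   ] y yaw -5.92 F [ 0.55  0.59 -2.75] T [-0.02  0.01  0.02] w 0.0438 q [-0.26  0.27  1.64 -0.    1.23 -0.16]
```

Request:
arm_command --pt "0 0.15 -0.03 0 0 0 -0.002" --pt "0 0.05 0 0 0 0 0" --pt "0 0 0 0 0 0 0"

```text
t: 17.97
tcp_pos: [0.5944, -0.1068, 0.1381]
ee_rot: [0.679, 1.568, -0.995]
wrist_force: [-0.0, 0.8, -1.7]
grip_width: 0.0438
```

```bash
python3 -c "
from h import *
st()"
```

```text
t 17.97 grasp [ 0.5945 -0.1069  0.0731] xdir [ 0.001 -0.002 -1.   ] y yaw -5.93 F [-0.04  0.79 -1.66] T [-0.02 -0.11 -0.01] w 0.0438 q [-0.26  0.27  1.64 -0.    1.23 -0.16]
```

Request:
arm_command --pt "0 0.1 0 0 0 0 -0.001" --pt "0 0.05 0 0 0 0 0" --pt "0 0.05 0 0 0 0 0"

```text
t: 18.22
tcp_pos: [0.5948, -0.1068, 0.1376]
ee_rot: [0.556, 1.569, -1.119]
wrist_force: [-3.8, 0.9, 4.2]
grip_width: 0.0434
```

```bash
python3 -c "
from h import *
st()"
```

```text
t 18.22 grasp [ 0.5949 -0.107   0.0726] xdir [ 0.001 -0.002 -1.   ] y yaw -5.95 F [-3.81  0.9   4.17] T [ 0.09  0.53 -0.26] w 0.0434 q [-0.26  0.28  1.63 -0.    1.23 -0.16]
```

Request:
arm_command --pt "0 0 -0.06 0 0 0 0" --pt "0 0.03 -0.03 0 0 0 0"

```text
t: 18.38
tcp_pos: [0.5945, -0.1069, 0.1377]
ee_rot: [0.941, 1.567, -0.733]
wrist_force: [-0.0, 0.7, 0.2]
grip_width: 0.0438
```

```bash
python3 -c "
from h import *
st()"
```

```text
t 18.38 grasp [ 0.5946 -0.1071  0.0727] xdir [ 0.003 -0.002 -1.   ] y yaw -5.95 F [-0.04  0.72  0.19] T [ 0.06 -0.11 -0.13] w 0.0438 q [-0.26  0.27  1.64 -0.    1.23 -0.16]
```

Request:
arm_command --pt "0 0.08 -0.02 0 0 0 -0.002" --pt "0 0.08 -0.02 0 0 0 0"

```text
t: 18.55
tcp_pos: [0.5947, -0.1069, 0.1375]
ee_rot: [0.872, 1.568, -0.803]
wrist_force: [-4.5, 0.2, 9.9]
grip_width: 0.0436
```

```bash
python3 -c "
from h import *
st()"
```

```text
t 18.55 grasp [ 0.5948 -0.107   0.0725] xdir [ 0.002 -0.002 -1.   ] y yaw -5.96 F [-4.47  0.17  9.9 ] T [ 0.25  0.85 -0.23] w 0.0436 q [-0.26  0.27  1.64 -0.    1.23 -0.16]
```

Request:
arm_command --pt "0 0.07 -0.05 0 0 0 0" --pt "0 0.07 -0.05 0 0 0 0"

```text
t: 18.72
tcp_pos: [0.5945, -0.1068, 0.1375]
ee_rot: [1.126, 1.566, -0.549]
wrist_force: [-1.3, 0.5, 6.0]
grip_width: 0.0436
```

```bash
python3 -c "
from h import *
st()"
```

```text
t 18.72 grasp [ 0.5947 -0.107   0.0725] xdir [ 0.004 -0.003 -1.   ] y yaw -5.98 F [-1.34  0.47  6.01] T [ 0.14  0.08 -0.21] w 0.0436 q [-0.26  0.27  1.64 -0.    1.23 -0.16]
```

Request:
arm_command --pt "0 0.09 -0.06 0 0 0.003 -0.002" --pt "0 0.09 -0.06 0 0 0.002 -0.001"

```text
t: 18.88
tcp_pos: [0.5944, -0.1071, 0.1375]
ee_rot: [2.001, 1.566, 0.326]
wrist_force: [-2.3, 0.1, 7.0]
grip_width: 0.0437
```

```bash
python3 -c "
from h import *
st()"
```

```text
t 18.88 grasp [ 0.5948 -0.107   0.0725] xdir [ 0.005  0.002 -1.   ] y yaw -5.98 F [-2.27  0.13  7.02] T [ 0.07  0.3  -0.24] w 0.0437 q [-0.26  0.27  1.64  0.    1.23 -0.16]
```

Request:
arm_command --pt "0 0.1 -0.06 0 0.003 -0.001 -0.003" --pt "0 0.1 -0.06 0 0.003 -0.001 -0.003"

```text
t: 19.05
tcp_pos: [0.5946, -0.1071, 0.1375]
ee_rot: [1.755, 1.568, 0.074]
wrist_force: [-0.9, 1.6, 7.4]
grip_width: 0.0435
```

```bash
python3 -c "
from h import *
st()"
```

```text
t 19.05 grasp [ 0.5948 -0.1071  0.0725] xdir [ 0.002  0.    -1.   ] y yaw -6.33 F [-0.93  1.63  7.36] T [0.29 0.01 0.07] w 0.0435 q [-0.26  0.27  1.64  0.    1.23 -0.15]
```

Request:
arm_command --pt "0 0.11 -0.065 0 -0.001 0 -0.001" --pt "0 0.11 -0.065 0 0 0 -0.001"

```text
t: 19.22
tcp_pos: [0.5946, -0.107, 0.1375]
ee_rot: [1.603, 1.567, -0.077]
wrist_force: [-2.4, 1.7, 9.0]
grip_width: 0.0439
```

```bash
cat > avg.py <<'E'
from h import *
F=[];T=[]
for i in range(10):
    s=ctrl.read_state(); F.append(s["wrist_force"]);T.append(s["wrist_torque"]); ctrl.grab_frame("top")
st(); F=np.array(F);T=np.array(T); print("F mean",F.mean(0).round(2),"T",T.mean(0).round(3)); print("first/last half",F[:5].mean(0).round(2),F[5:].mean(0).round(2))
h=np.radians(-6.1); x=F.mean(0)@[np.cos(h),np.sin(h),0]; print("hearth-x force",round(x,2),"vertical V load",round(F.mean(0)[2]+2.6,2))
E
python3 avg.py
```

```text
t 19.72 grasp [ 0.5948 -0.1071  0.0725] xdir [ 0.003 -0.    -1.   ] y yaw -6.24 F [-1.49  1.41  8.57] T [0.21 0.27 0.01] w 0.0434 q [-0.26  0.27  1.64  0.    1.23 -0.15]
F mean [-2.21  1.29  8.39] T [0.181 0.295 0.004]
first/last half [-2.35  1.25  8.32] [-2.06  1.33  8.46]
hearth-x force -2.33 vertical V load 10.99
```

Request:
arm_command --pt "0 0.11 -0.08 -0.03 0 0 -0.001" --pt "0 0.11 -0.08 -0.03 0 0 -0.001"

```text
t: 19.88
tcp_pos: [0.5944, -0.1069, 0.1375]
ee_rot: [1.364, 1.566, -0.316]
wrist_force: [-0.9, -0.1, 7.4]
grip_width: 0.0436
```

```bash
python3 avg.py
```

```text
t 20.38 grasp [ 0.5948 -0.107   0.0725] xdir [ 0.005 -0.002 -1.   ] y yaw -6.22 F [-1.43 -0.54  6.77] T [-0.03  0.18 -0.08] w 0.0436 q [-0.26  0.27  1.64 -0.    1.23 -0.15]
F mean [-1.15 -0.16  7.02] T [-0.046  0.177 -0.041]
first/last half [-1.14 -0.11  7.03] [-1.17 -0.21  7.02]
hearth-x force -1.13 vertical V load 9.62
```

Request:
arm_command --pt "0 0.12 -0.08 -0.01 0 0.001 -0.003" --pt "0 0.12 -0.08 -0.01 0 0.001 -0.003"

```text
t: 20.55
tcp_pos: [0.5945, -0.107, 0.1375]
ee_rot: [1.619, 1.567, -0.06]
wrist_force: [-1.7, 1.0, 7.6]
grip_width: 0.0436
```

```bash
python3 avg.py
```

```text
t 21.05 grasp [ 0.5948 -0.1071  0.0725] xdir [ 0.004 -0.    -1.   ] y yaw -6.2 F [0.07 0.15 8.02] T [ 0.05  0.08 -0.04] w 0.0434 q [-0.26  0.27  1.64  0.    1.23 -0.16]
F mean [-1.23  0.29  7.11] T [ 0.081  0.089 -0.042]
first/last half [-1.57  0.32  7.29] [-0.88  0.26  6.92]
hearth-x force -1.25 vertical V load 9.71
```

Request:
arm_command --pt "0 0.15 -0.11 -0.02 0 0 -0.003" --pt "0 0.15 -0.11 -0.02 0 0 -0.003"

```text
t: 21.22
tcp_pos: [0.5945, -0.107, 0.1374]
ee_rot: [1.328, 1.567, -0.351]
wrist_force: [-0.3, 0.6, 9.2]
grip_width: 0.0435
```

```bash
python3 avg.py; python3 dl.py 16 | head -8; python3 - <<'E'
import cv2,numpy as np
a=cv2.imread("pics/topraw16.png")[80:280,130:380]; b=cv2.imread("pics/sideraw16.png")[80:280,130:380]
cv2.imwrite("pics/final.png",np.hstack([cv2.resize(a,(400,320),interpolation=2),cv2.resize(b,(400,320),interpolation=2)]))
E
```

```text
t 21.72 grasp [ 0.5948 -0.107   0.0724] xdir [ 0.003 -0.001 -1.   ] y yaw -6.19 F [-0.25  0.02  7.98] T [ 0.05  0.09 -0.06] w 0.0437 q [-0.26  0.27  1.64 -0.    1.23 -0.15]
F mean [-0.58  0.41  8.62] T [ 0.077  0.026 -0.079]
first/last half [-0.34  0.47  8.8 ] [-0.82  0.35  8.45]
hearth-x force -0.62 vertical V load 11.22
t 21.72 grasp [ 0.5948 -0.107   0.0724] xdir [ 0.003 -0.001 -1.   ] y yaw -6.19 F [-0.25  0.02  7.98] T [ 0.05  0.09 -0.06] w 0.0437 q [-0.26  0.27  1.64 -0.    1.23 -0.15]
top tip t mm 126.5 lat mm -0.7 lat dir [ 0.98 -0.11  0.16] tip xyz [0.6077 0.0188 0.0698] hi/lo 94.0 26.0
   tip in hearth [0.0021 0.0297] (seated: 0, .030)
side tip t mm 127.8 lat mm 1.1 lat dir [ 0.85 -0.09  0.51] tip xyz [0.6095 0.0199 0.0705] hi/lo 130.0 18.0
   tip in hearth [0.0015 0.0304] (seated: 0, .030)
t 21.82 grasp [ 0.5947 -0.107   0.0724] xdir [ 0.003 -0.001 -1.   ] y yaw -6.19 F [-0.96  0.5   8.67] T [ 0.1   0.03 -0.09] w 0.0436 q [-0.26  0.27  1.64 -0.    1.23 -0.15]
```

View pics/final.png

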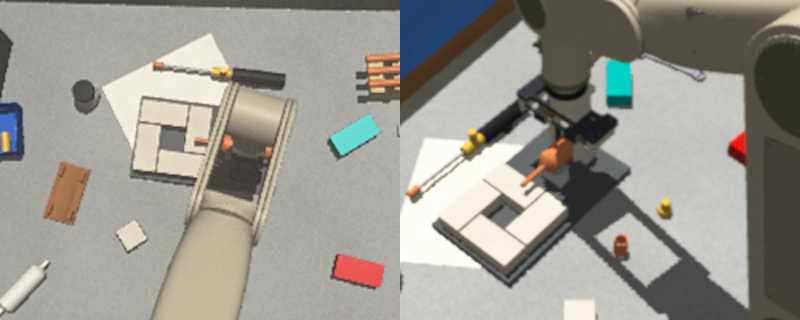

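The last picture shows the four bricks complete and in line (side crop: new brick at (470,225)), the drier seated with its stub over laid_b at (525,180), the saddle empty and the bystanders in place. One passive check of the bricks on the saved frame, then I hand in.

```bash
python3 - <<'E'
from lb import *
run("side",cv2.imread("pics/sideraw16.png"))
print(ctrl.job_done())
st()
E
```

```text
side H [ 0.6053 -0.0099] -5.86 cost 415.9
   la off mm [0.18 0.  ] deg -0.04
   lb off mm [ 0.26 -0.14] deg -0.26
   lc off mm [0.19 0.14] deg -0.31
   new off mm [-0.43 -0.  ] deg 0.34
  slot [0.5912 0.1318] cost 402.3
the job is handed in; nothing more can be done
None
the job is handed in; nothing more can be done
```

I laid the loose firebrick in the pinwheel and let go of it. I then moved the copper drier from its saddle to the V-rest and handed the job in with the gripper still pressing it down. The clock read about 21.8 s; no verdict is reported.

- **Brick:** image fits put it within about 0.5 mm and 0.4° of its place (top view after release, side view at the end). The three laid bricks fit their layout to within about 0.4 mm.
- **Drier position:** the axis is 70 mm above the table. The stub tip is within 0.5 mm of centred along the rest in both cameras.
- **Push:** the wrist averaged 8.6 N upward, about 11 N on the V with the drier's weight added. The side force was about 0.6 N and the twist under 0.1 N m, so both faces carry nearly equal load. It held steady for about 0.5 s. The grip force was set to 18 N.

**Checks that failed or disagreed:**
- The first image fits of the brick while it was held failed because it was in shadow. Pictures taken before the arm had settled gave offsets 2–3 mm off, so I re-measured with the arm at rest.
- One side-view check of the bricks was blocked by the arm.
- The tip measurement puts the drier about 2 mm to one side of the hearth's centre line. The near-zero side force and the 70 mm axis height contradict that, so I relied on the force.
- While the brick was being set down it briefly touched the slab with about 12 N down and 7.5 N sideways. I lifted it, shifted it back and released it.

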